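# Nest the analysed angle samples in the carrier

### The job

The analyser has dropped two aluminium angle samples in its outfeed chute; collect them in the carrier by nesting them. First nest the one with the shorter upright leg into the small angle already sitting in the carrier's V, then nest the taller one into that. Each must end pushed fully home, tall leg flat against tall leg and short leg flat on short leg, ends in line, and the small angle and the other things on the bench are to stay where they are.

Things in the scene. Friction and masses are not known exactly. Their poses are not given: they have to be found in the camera images.
- chute: Fixed dark analyser with grey outfeed chute (mm). Origin on bench under the chute's corner line (z 45, along y), mid-width; x into machine. Floor rises to +x at 35 deg for 130; end lip square to it, 30 high, 4 thick, leans to -x (the robot). Clear width 200, side walls 22 high. Machine front x 112, top 173, width 340.
- carrier: Fixed shallow grey tote with dark V saddle (mm). Origin on bench under the saddle's corner line (z 45, along y), mid-width. Saddle floor rises to +x at 30 deg, 42 long; back plate square to it, 28 high, leans to -x; saddle 56 wide. Tote x -80..110, y -85..85, walls 30 high.
- base_angle: Small angle (mm): plain aluminium angle, 60 long, legs 8 thick; origin on the outer heel edge, mid-length; tall leg along z (x 0..8, z 0..40), short leg along x (x 8..40, z 0..8), length along y. Lies loose in the saddle, heel in its corner, z leaning 30 deg from vertical. About 0.09 kg.
- mid_angle: Shorter sample (mm), nested first: plain aluminium angle, 60 long, legs 8 thick; origin on the outer heel edge, mid-length; tall leg along z (x 0..8, z 0..72), short leg along x (x 8..40, z 0..8), length along y. Starts in the chute, heel in the corner, z leaning 35 deg to the robot. Home: origin at x 8, y 0, z 8 in base_angle's frame; friction stops it sliding home by itself. 0.09-0.19 kg.
- tall_angle: Taller sample (mm), nested second: plain aluminium angle, 60 long, legs 8 thick; origin on the outer heel edge, mid-length; tall leg along z (x 0..8, z 0..104), short leg along x (x 8..40, z 0..8), length along y. Starts in the chute beside the shorter one (sides vary), z leaning 35 deg. Home: origin at x 8, y 0, z 8 in mid_angle's frame; does not slide home by itself. 0.12-0.25 kg.
- jar: Capped glass jar, 42 mm wide, 55 mm tall; bystander. Origin: centre of its foot.
- vial: Capped glass vial, 28 mm wide, 45 mm tall; bystander. Origin: centre of its foot.
- beaker: Glass beaker, 68 mm wide, 85 mm tall; bystander. Origin: centre of its foot.
- screwdriver: Screwdriver lying on the bench, along its x; bystander.
- mouse: Grey computer mouse, 105 x 60 x 34 mm; bystander. Origin: centre of its underside.
Things that resemble listed ones, but are neither listed nor needed, are in the scene too. Leave any pink look-alike of the mid_angle alone. Leave any purple look-alike of the tall_angle alone.

How it is judged:
On the way, in this order (a step that is already met when the one before it is completed fails the run):
1. the sample with the shorter upright leg is nested fully home in the small angle and let go (x of mid_angle in the frame of base_angle between 0.006 and 0.0108 m and z of mid_angle in the frame of base_angle between 0.006 and 0.0108 m and y of mid_angle in the frame of base_angle between -0.006 and 0.006 m and angle between the z axis of mid_angle and the z axis of base_angle, either way round below 0.07 rad and angle between the y axis of mid_angle and the y axis of base_angle, either way round below 0.07 rad and contact force between the fingers and mid_angle below 0.2 N and distance of base_angle from where it was at the start of the episode below 0.005 m), for 0.2 s.
2. the taller sample is nested fully home in the shorter one and let go (x of tall_angle in the frame of mid_angle between 0.006 and 0.0108 m and z of tall_angle in the frame of mid_angle between 0.006 and 0.0108 m and y of tall_angle in the frame of mid_angle between -0.006 and 0.006 m and angle between the z axis of tall_angle and the z axis of mid_angle, either way round below 0.07 rad and angle between the y axis of tall_angle and the y axis of mid_angle, either way round below 0.07 rad and contact force between the fingers and tall_angle below 0.2 N), for 0.2 s.
At the end, for the whole second after the job is handed in: Shorter sample in the small angle, taller sample in the shorter: in each pair both legs meet to within 2.8 mm, ends in line within 6 mm, legs and lengths parallel within 4 degrees; the small angle is within 5 mm of its start; all three let go and at rest (x of mid_angle in the frame of base_angle between 0.006 and 0.0108 m and z of mid_angle in the frame of base_angle between 0.006 and 0.0108 m and y of mid_angle in the frame of base_angle between -0.006 and 0.006 m and angle between the z axis of mid_angle and the z axis of base_angle, either way round below 0.07 rad and angle between the y axis of mid_angle and the y axis of base_angle, either way round below 0.07 rad and x of tall_angle in the frame of mid_angle between 0.006 and 0.0108 m and z of tall_angle in the frame of mid_angle between 0.006 and 0.0108 m and y of tall_angle in the frame of mid_angle between -0.006 and 0.006 m and angle between the z axis of tall_angle and the z axis of mid_angle, either way round below 0.07 rad and angle between the y axis of tall_angle and the y axis of mid_angle, either way round below 0.07 rad and distance of base_angle from where it was at the start of the episode below 0.005 m and linear speed of each of base_angle, mid_angle, tall_angle below 0.02 m/s); the robot touches nothing.
It fails at once if a bystander (jar, vial, beaker, screwdriver or mouse) is moved more than 30 mm (distance of any of jar, vial, beaker, screwdriver, mouse from where it was at the start of the episode above 0.03 m).
It also fails if it takes over 69 s, if anything falls off the work surface, if the arm or the gripper's body presses on something with over 40 N, if the wrist force passes 120 N, or if a joint passes its speed limit or range.

### The arm

A 6-joint arm with a two-finger parallel gripper is mounted at the origin on the work surface. World frame = base frame: x ahead of the robot, y to its left, z up, the work surface at z = 0. Lengths are in m, angles in rad, forces in N, time in s.
With the tool pointing down it reaches from about 0.35 to 0.925 m from the base axis. Payload 6.4 kg.
Tool frame: the origin (TCP) lies at the very end of the fingers, on their centre line; the grasp point (between the pads) lies 19 mm behind it; z points along the fingers, y is the direction in which the jaws open and shut (so a half turn about z gives the same grasp; the last joint's range is limited). The gripper opens to 94 mm and grips with 3 to 60 N. Pads are 16 mm wide; open, the fingers measure 119 mm over their backs; the gripper's body (75 mm by 177 mm) begins 78 mm behind the grasp point.
Start: joints at [0.968, 0.245, 1.558, -0, 1.339, -0.174], TCP at [0.27, 0.591, 0.205] pointing down, gripper open.
Joint ranges: [-3.13, 3.13], [-1.02, 2.26], [0.13, 2.54], [-0.95, 4.09], [0.21, 2.88], [-2.74, 2.74]. Speed limits (rad/s): [2.57, 2.57, 3.14, 3.14, 3.14, 3.14].

### API

Orientations are given as a unit quaternion [x, y, z, w].
In Python, from cell import env, imaging, finish_job gives the robot as it stands. The module is installed in compiled form; this text tells all that it offers.
- The arm moves only by the shell command python3 -m inch 'ROWS'. ROWS is text: rows parted by semicolons, each of 5 numbers parted by spaces: the shift along the world's x, y, z in m, then the turn about the world's z in degrees, then the opening in per cent of the stroke, from 0 (shut) to 100 (fully open). In form: tx ty tz roll fingers; .... A call has exactly 5 rows; each row shifts and turns the commanded pose from where the row before left it; what a row does not reach is not made up. A row lasts 1/8 s, in which the tool goes at most 62.5 mm and 10.7 degrees, less where a joint would pass 70% of its speed; a pose out of reach is approached as far as the arm can. A call is refused whole if a number of a shift passes 0.0625 or a number of a turn 10.7, either way. A call with a gripper value outside its range is refused whole. The fingers move at their own pace and stop on an object; the grip force is fixed at half the most. Time passes only in rows, so rows that do not move let the fingers close, or fill a call up. It gives the time, the measured TCP pose, the force and the opening at its end, in the units of the state.
- env.get_obs(): the state, without advancing time (a new reading comes with each control period).
- imaging.grab_frame(name): name is "scene" or "top" or "wrist"; returns the picture (400x640x3 uint8, red, green, blue); there is no depth.
- imaging.camera_params(name): a dict with "camera_matrix" (3x3 intrinsics, pixels), "R" (3x3) and "t" (3): a world point X has camera coordinates R X + t. Camera axes: x right, y down, z forward; pixel columns grow to the right and rows downward; lengths in m; the calibration is good to about 2 mm. A picture is of the moment at which its call begins: read the wrist's pose just before it. camera_params takes no time and is no camera call; for the wrist camera it gives the pose at the moment of the call.
- finish_job(): hands the job in, once; it reports no verdict.
The state is a dict: "clock": time; "q": joint angles; "dq": joint speeds; "joint_torque": joint torques, N m; "eef_pos": TCP position; "tool_rot": TCP orientation; "force": force on the tool from outside, world axes, zero at the start; "moment": the same for the moment, N m; "width": finger opening in m.
Only numpy, scipy, OpenCV 4.12 (cv2) and the standard library are available. Lean on these libraries where they do the work, as an engineer would, in place of code of your own. Each camera call takes 0.05 s, during which the arm holds its last target.

## Working session

There is one attempt and no reset: what is moved stays moved. The work goes in short steps, Python scripts to look and compute and a shell command to move; the robot and the scene stay as the last step left them, time stands still between calls to the robot, and variables do not carry over. Pictures are saved under pics/ and viewed, and the job is handed in when it is done.

```bash
mkdir -p pics; ls
python3 - <<'E'
from cell import env, imaging
import cv2
o=env.get_obs(); print({k:o[k] for k in o})
for n in ["scene","top","wrist"]:
    im=imaging.grab_frame(n); cv2.imwrite(f"pics/{n}0.png",im[:,:,::-1]); p=imaging.camera_params(n); print(n,p)
E
```

```text
pics
{'clock': 0.0, 'q': array([ 9.67881060e-01,  2.45805365e-01,  1.55896944e+00, -8.29518341e-06,
        1.33869567e+00, -1.74079713e-01]), 'dq': array([ 0.000336  , -0.00250069, -0.0005617 , -0.0014295 ,  0.00056089,
        0.00168391]), 'joint_torque': array([ 8.28104312e-04, -4.15843284e+01, -3.14599943e+01,  6.85005100e-02,
        3.33456765e-02, -1.28029628e-04]), 'eef_pos': array([0.26992618, 0.59066121, 0.20437489]), 'tool_rot': array([ 2.12777544e-01,  9.77100217e-01, -8.70467498e-04, -3.51921591e-04]), 'force': array([ 0.65014489, -0.99515919,  0.27374249]), 'moment': array([0.0256906 , 0.04845516, 0.00017643]), 'width': 0.09388600435326347}
scene {'camera_matrix': array([[427.69743738,   0.        , 317.60206425],
       [  0.        , 427.69743738, 195.21411162],
       [  0.        ,   0.        ,   1.        ]]), 'R': array([[-0.29548219,  0.95520481,  0.01655407],
       [ 0.76315527,  0.24642666, -0.59738424],
       [-0.57470367, -0.16388308, -0.80178428]]), 't': array([ 0.22340701, -0.34460092,  1.35735537])}
top {'camera_matrix': array([[435.31714487,   0.        , 326.4722923 ],
       [  0.        , 435.31714487, 197.54970173],
       [  0.        ,   0.        ,   1.        ]]), 'R': array([[ 0.01389362, -0.99975624, -0.01715891],
       [-0.99070837, -0.01144192, -0.13552125],
       [ 0.13529189,  0.01888236, -0.99062584]]), 't': array([-0.05977269,  0.5178334 ,  1.26148963])}
wrist {'camera_matrix': array([[300.81838494,   0.        , 323.8291114 ],
       [  0.        , 300.81838494, 196.60879712],
       [  0.        ,   0.        ,   1.        ]]), 'R': array([[ 0.41547327,  0.90960267, -0.00222104],
       [ 0.87871601, -0.40073206,  0.25936843],
       [ 0.23503218, -0.10971231, -0.9657759 ]]), 't': array([-0.64894906, -0.02680379,  0.39251406])}
```

View pics/scene0.png

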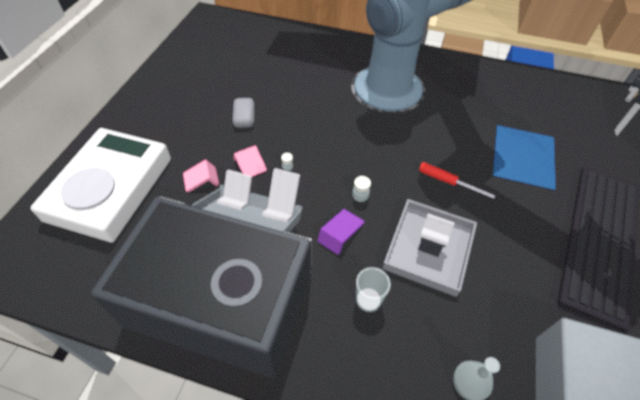

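View pics/top0.png

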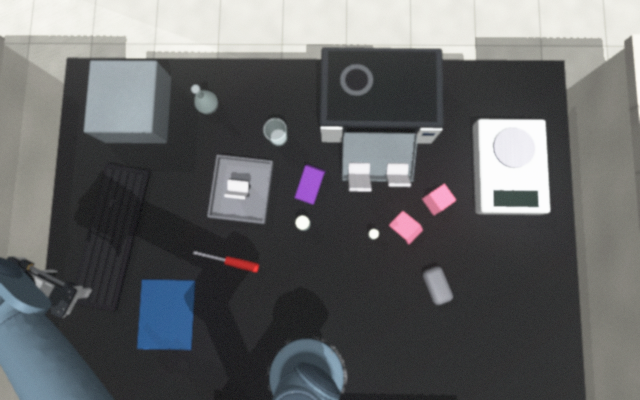

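View pics/wrist0.png

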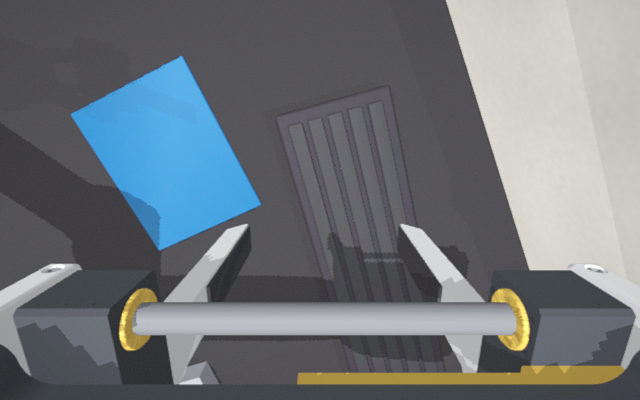

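Run:
```python
import cv2
a=cv2.imread("pics/top0.png");b=cv2.imread("pics/scene0.png")
r=lambda i,s,n:cv2.imwrite(n,cv2.resize(i,None,fx=s,fy=s,interpolation=cv2.INTER_CUBIC))
r(a[115:235,310:470],5,"pics/t_ch.png")
r(a[145:230,200:320],6,"pics/t_ca.png")
r(b[140:260,170:330],5,"pics/s_ch.png")
r(b[190:300,375:495],5,"pics/s_ca.png")
```

```text
(no output)
```

View pics/t_ch.png

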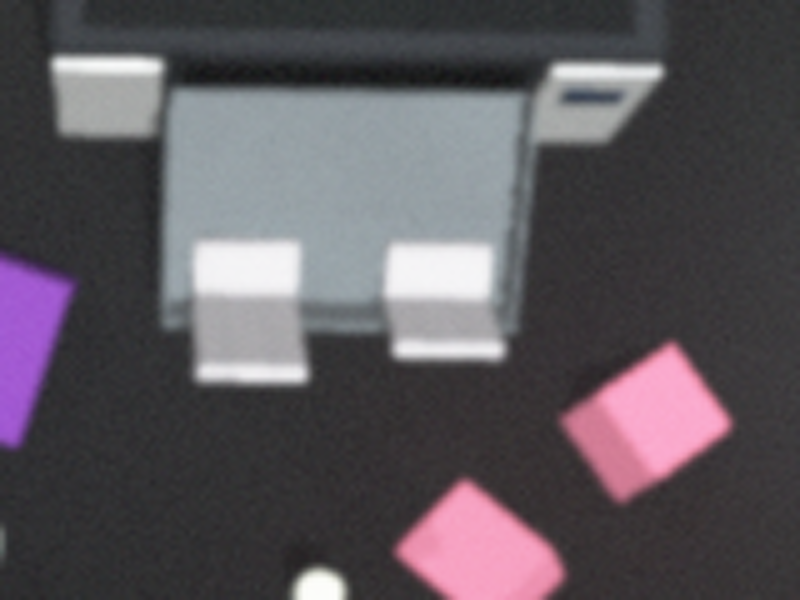

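View pics/t_ca.png

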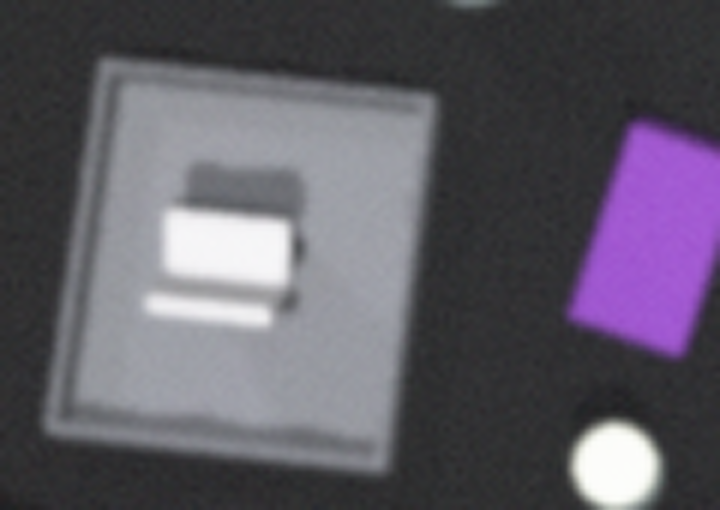

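View pics/s_ch.png

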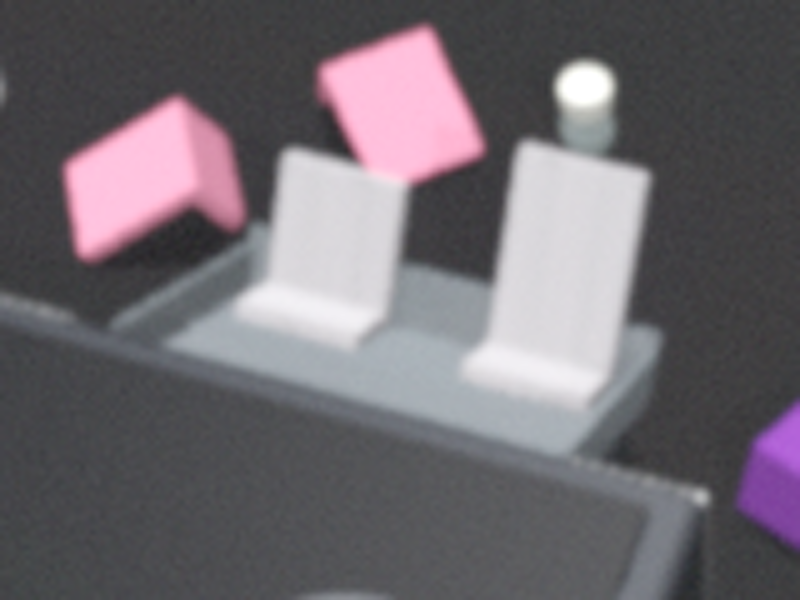

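View pics/s_ca.png

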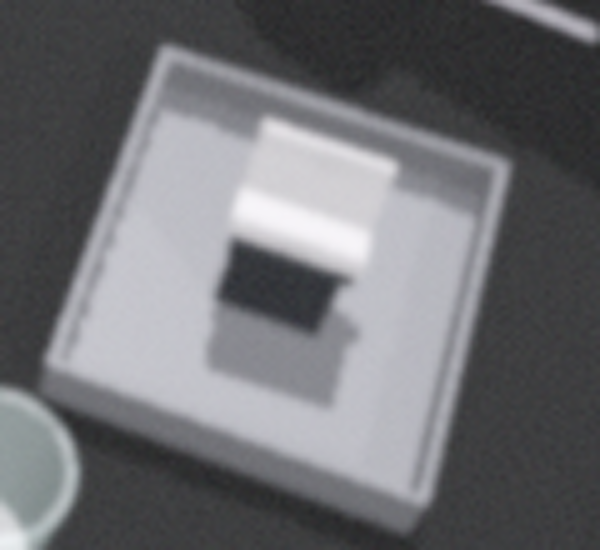

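```bash
cat > h.py <<'E'
import numpy as np
from cell import imaging
def ray(name,u,v,z,p=None):
    p=p or imaging.camera_params(name)
    K,R,t=p["camera_matrix"],np.array(p["R"]),np.array(p["t"])
    d=R.T@np.linalg.inv(K)@np.array([u,v,1.]); c=-R.T@t
    return c+d*(z-c[2])/d[2]
def proj(name,X,p=None):
    p=p or imaging.camera_params(name)
    x=p["camera_matrix"]@(p["R"]@np.asarray(X,float)+p["t"]); return x[:2]/x[2]
E
python3 - <<'E'
from h import *
np.set_printoptions(precision=4,suppress=True)
def hgt(th,x,z): return .045+(x*np.sin(th)+z*np.cos(th))/1000
def run(tag,cam,off,s,pts,th):
    for lab,U0,V0,U1,V1,x,z in pts:
        h=hgt(th,x,z)
        a,b=[ray(cam,(U+.5)/s-.5+off[0],(V+.5)/s-.5+off[1],h) for U,V in((U0,V0),(U1,V1))]
        if a[1]<b[1]: a,b=b,a
        d=a-b; L=np.hypot(*d[:2]); yaw=np.degrees(np.arctan2(-d[0],d[1]))
        m=(a+b)/2; off_x=(x*np.cos(th)-z*np.sin(th))/1000
        # heel: subtract along chute x
        c=np.array([np.cos(np.radians(yaw)),np.sin(np.radians(yaw))])
        print(tag,cam,lab,"mid",m[:2],"L",L.round(4),"yaw",yaw.round(2),"heel",(m[:2]-off_x*c))
t35=np.radians(35);t30=np.radians(30)
T=(310,115);C=(200,145);S=(170,140);D=(375,190)
run("mid","top",T,5,[("outtop",393,358,506,358,0,72),("intop",390,342,503,341,8,72),("tip",387,242,493,244,40,8)],t35)
run("tall","top",T,5,[("outtop",194,382,309,382,0,104),("intop",193,366,308,365,8,104),("tip",194,240,301,240,40,8)],t35)
run("base","top",C,6,[("outtop",144,310,271,328,0,40),("intop",148,293,275,310,8,40),("tip",165,204,294,221,40,8)],t30)
run("mid","scene",S,5,[("intop",285,148,410,184,8,72),("tip",235,300,357,342,40,8)],t35)
run("tall","scene",S,5,[("intop",519,142,651,176,8,104),("tip",464,366,590,402,40,8)],t35)
run("base","scene",D,5,[("intop",262,121,397,161,8,40),("tip",232,222,360,265,40,8)],t30)
for n,pts in (("tote",[(100,58),(438,95),(385,472),(45,435)]),):
    P=[ray("top",(U+.5)/6-.5+200,(V+.5)/6-.5+145,.030)[:2] for U,V in pts]; print(n,P,np.mean(P,0))
    for i in range(4):
        d=P[(i+1)%4]-P[i]; print(np.linalg.norm(d),np.degrees(np.arctan2(d[1],d[0]))%90)
E
```

```text
mid top outtop mid [ 0.5438 -0.2599] L 0.0635 yaw 0.64 heel [ 0.5851 -0.2595]
mid top intop mid [ 0.5524 -0.2576] L 0.0634 yaw 1.14 heel [ 0.5871 -0.2569]
mid top tip mid [ 0.6163 -0.2594] L 0.0615 yaw -0.52 heel [ 0.5882 -0.2592]
tall top outtop mid [ 0.5248 -0.1469] L 0.0634 yaw 0.65 heel [ 0.5845 -0.1463]
tall top intop mid [ 0.5333 -0.1461] L 0.0632 yaw 1.14 heel [ 0.5864 -0.145 ]
tall top tip mid [ 0.617  -0.1476] L 0.0623 yaw 0.58 heel [ 0.5888 -0.1479]
base top outtop mid [0.5088 0.2122] L 0.0622 yaw -7.41 heel [0.5286 0.2096]
base top intop mid [0.5167 0.2097] L 0.0619 yaw -6.98 heel [0.5297 0.2081]
base top tip mid [0.5622 0.2055] L 0.0638 yaw -6.94 heel [0.5318 0.2092]
mid scene intop mid [ 0.551  -0.2568] L 0.0639 yaw -1.93 heel [ 0.5857 -0.258 ]
mid scene tip mid [ 0.6189 -0.2578] L 0.0632 yaw -4.2 heel [ 0.5908 -0.2558]
tall scene intop mid [ 0.5332 -0.1448] L 0.0634 yaw -0.4 heel [ 0.5863 -0.1452]
tall scene tip mid [ 0.6191 -0.1445] L 0.0609 yaw -0.88 heel [ 0.591  -0.1441]
base scene intop mid [0.5148 0.2124] L 0.0609 yaw -2.88 heel [0.5278 0.2117]
base scene tip mid [0.5651 0.2071] L 0.0572 yaw -4.8 heel [0.5346 0.2097]
tote [array([0.6483, 0.2842]), array([0.6309, 0.1118]), array([0.44  , 0.1323]), array([0.4562, 0.3024])] [0.5439 0.2077]
0.1733043013918409 84.22581869112187
0.19201599135520445 83.8845652105554
0.17094834924829083 84.53223258446472
0.1929306255585191 84.58657479607267
```

```bash
R='0.019 -0.0565 0 1.64 100'; python3 -m inch '0.019 -0.0565 0 1.64 100;0.019 -0.0565 0 1.64 100;0.019 -0.0565 0 1.64 100;0.019 -0.0565 0 1.64 100;0.019 -0.0565 0 1.64 100'
python3 -m inch '0.019 -0.0565 0 1.64 100;0.019 -0.0565 0 1.64 100;0.019 -0.0565 0 1.64 100;0.019 -0.0565 0 1.64 100;0.019 -0.0565 0 1.64 100'
python3 -m inch '0.019 -0.0565 0 1.64 100;0.019 -0.0565 0 1.64 100;0.019 -0.0565 0 1.64 100;0.019 -0.0565 0 1.64 100;0 0 0 0 100'
```

```text
clock: 0.78
eef_pos: [0.3654, 0.3069, 0.2053]
tool_rot: [0.142, 0.99, -0.0, 0.0]
force: [0.7, 0.1, -0.2]
width: 0.0943
clock: 1.4
eef_pos: [0.4604, 0.0242, 0.2055]
tool_rot: [0.071, 0.997, 0.0, 0.0]
force: [1.0, 0.5, 0.5]
width: 0.0937
clock: 2.02
eef_pos: [0.5364, -0.2031, 0.2048]
tool_rot: [0.016, 1.0, 0.0, -0.0]
force: [-0.9, 1.1, 0.1]
width: 0.0939
```

Run:
```python
from h import *
import cv2
p=imaging.camera_params("wrist"); im=imaging.grab_frame("wrist"); cv2.imwrite("pics/w1.png",im[:,:,::-1])
for n,h,hx in (("mid",72,(.587,-.258)),("tall",104,(.5865,-.146))):
    t=np.radians(35)
    for x,z in((0,h),(8,h),(40,8)):
        for s in(-.03,.03): print(n,x,z,s,proj("wrist",[hx[0]+(x*np.cos(t)-z*np.sin(t))/1000,hx[1]+s,.045+(x*np.sin(t)+z*np.cos(t))/1000],p).round(1))
```

```text
mid 0 72 -0.03 [237.2 209.2]
mid 0 72 0.03 [298.5 207.3]
mid 8 72 -0.03 [236.6 217. ]
mid 8 72 0.03 [298.5 215.2]
mid 40 8 -0.03 [251. 260.]
mid 40 8 0.03 [304.  258.4]
tall 0 104 -0.03 [354.3 193.6]
tall 0 104 0.03 [423.2 191.5]
tall 8 104 -0.03 [354.9 202.3]
tall 8 104 0.03 [424.5 200.1]
tall 40 8 -0.03 [350.  256.7]
tall 40 8 0.03 [403.3 255.1]
```

View pics/w1.png

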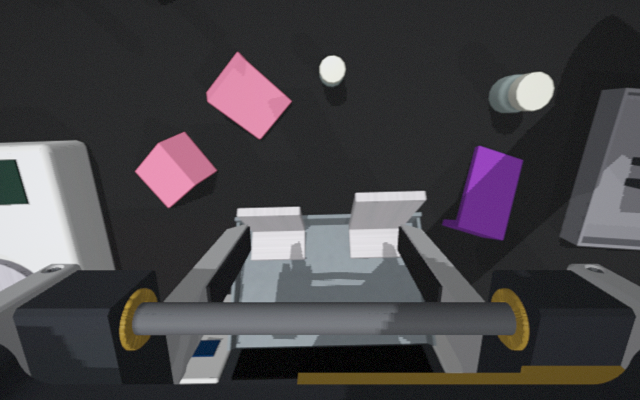

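```bash
python3 -m inch '0.0206 -0.0535 0 1.64 100;0 0 0 0 100;0 0 -0.05 0 100;0 0 -0.045 0 100;0 0 0 0 100'
python3 - <<'E'
from h import *
import cv2
im=imaging.grab_frame("wrist"); cv2.imwrite("pics/w2.png",im[:,:,::-1])
E
```

```text
clock: 2.7
eef_pos: [0.554, -0.2496, 0.1067]
tool_rot: [-0.001, 1.0, 0.003, -0.004]
force: [-0.2, 0.4, 0.3]
width: 0.0938
```

View pics/w2.png

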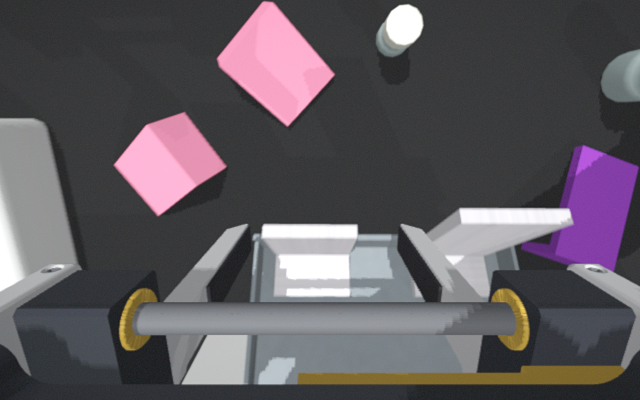

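```bash
python3 -m inch '0.003 -0.0075 0 0 100;0 0 -0.03 0 100;0 0 0 0 100;0 0 0 0 50;0 0 0 0 50'; python3 -m inch '0 0 0 0 50;0 0 0 0 40;0 0 0 0 40;0 0 0 0 40;0 0 0 0 40'
```

```text
clock: 3.38
eef_pos: [0.5608, -0.2615, 0.0823]
tool_rot: [-0.0, 1.0, -0.001, 0.001]
force: [0.7, 0.5, -0.9]
width: 0.0773
clock: 4.0
eef_pos: [0.5601, -0.2606, 0.081]
tool_rot: [-0.0, 1.0, 0.0, 0.0]
force: [-1.8, 3.5, 5.4]
width: 0.0594
```

```bash
python3 -m inch '0 0 0.01 0 30;0 0 0.02 0 30;0 0 0.03 0 30;0 0 0 0 30;0 0 0 0 30'
python3 - <<'E'
from h import *
import cv2
im=imaging.grab_frame("wrist"); cv2.imwrite("pics/w3.png",im[:,:,::-1])
im=imaging.grab_frame("scene"); cv2.imwrite("pics/s3.png",cv2.resize(im[100:260,130:370,::-1],None,fx=3,fy=3))
E
```

```text
clock: 4.62
eef_pos: [0.5594, -0.2607, 0.1399]
tool_rot: [-0.0, 1.0, 0.0, -0.0]
force: [-0.2, 1.0, -2.4]
width: 0.0598
```

View pics/w3.png

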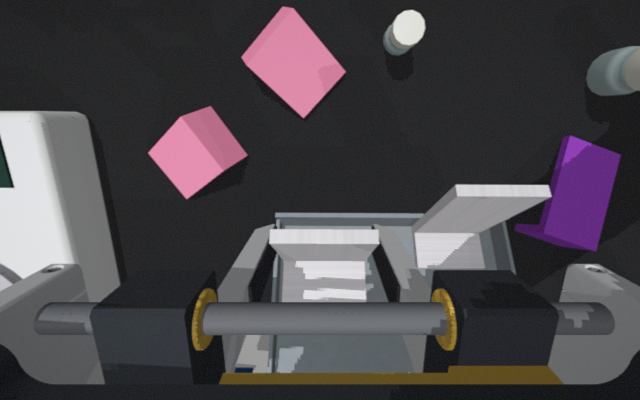

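View pics/s3.png

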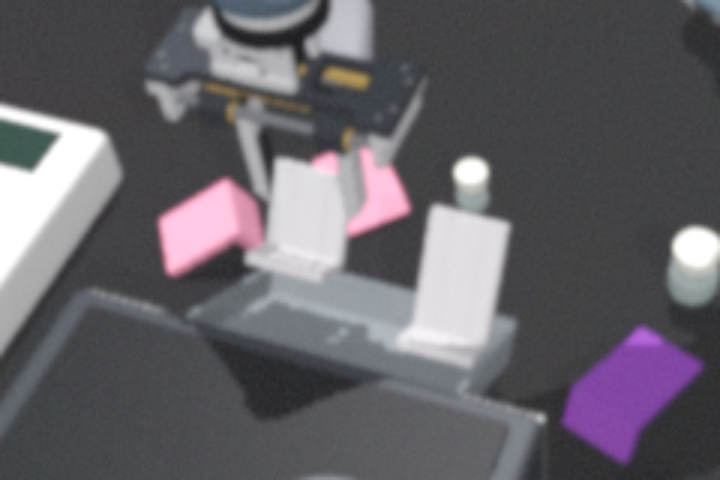

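Run:
```python
from h import *
import cv2
im=cv2.imread("pics/w3.png"); cv2.imwrite("pics/w3c.png",cv2.resize(im[200:340,240:420],None,fx=4,fy=4,interpolation=cv2.INTER_CUBIC))
from cell import env
print(env.get_obs()["eef_pos"])
T=env.get_obs()["eef_pos"]
for lean in (25,30,35):
  for gx,gz in((4,60),(9,60),(6,62)):
    t=np.radians(lean)
    G=T+[0,0,.019]
    f=lambda x,z,s: proj("wrist",[G[0]+((x-gx)*np.cos(t)-(z-gz)*np.sin(t))/1000,G[1]+s,G[2]+((x-gx)*np.sin(t)+(z-gz)*np.cos(t))/1000]).round(1)
    print(lean,gx,gz,f(0,72,-.03),f(0,72,.03),f(8,72,-.03),f(8,72,.03)[1],"tip",f(40,8,-.03),f(40,8,.03))
```

```text
[ 0.55901148 -0.26032766  0.13892696]
25 4 60 [268.6 243.6] [378.6 243.7] [268.1 258.6] 258.6 tip [282.5 300.8] [364.6 300.8]
25 9 60 [268.9 234.4] [378.3 234.4] [268.4 249.2] 249.2 tip [282.7 293.7] [364.4 293.7]
25 6 62 [269.4 240. ] [377.9 240.1] [268.9 254.8] 254.8 tip [283.  297.6] [364.1 297.6]
30 4 60 [268.8 241.7] [378.4 241.8] [268.1 256.6] 256.6 tip [281.8 308. ] [365.3 308. ]
30 9 60 [269.2 232.6] [378.  232.7] [268.5 247.3] 247.3 tip [282.  300.7] [365.1 300.7]
30 6 62 [269.6 238.5] [377.6 238.6] [268.9 253.1] 253.2 tip [282.2 304.8] [364.9 304.8]
35 4 60 [269.  239.9] [378.2 240. ] [268.1 254.6] 254.6 tip [280.9 315.1] [366.2 315.1]
35 9 60 [269.6 231. ] [377.7 231.1] [268.7 245.4] 245.4 tip [281.3 307.5] [365.9 307.5]
35 6 62 [269.8 237.1] [377.4 237.2] [268.9 251.5] 251.5 tip [281.4 312. ] [365.7 312. ]
```

View pics/w3c.png

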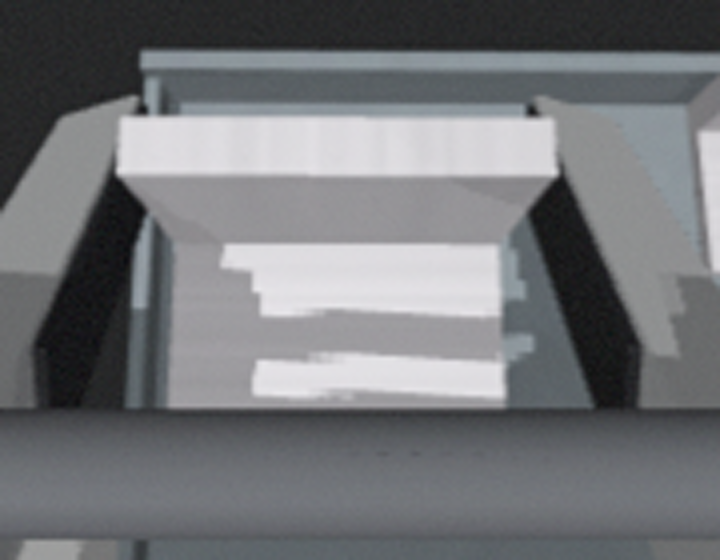

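Run:
```python
from h import *
from cell import env
from scipy.optimize import least_squares
T=env.get_obs()["eef_pos"];G=T+[0,0,.019];p=imaging.camera_params("wrist")
def f(q):
    t=np.radians(q[2]);r=[]
    for (x,z,v) in ((0,72,229.),(8,72,244.4),(8,8,260.8)):
        X=[G[0]+((x-q[0])*np.cos(t)-(z-q[1])*np.sin(t))/1000,G[1]-.03,G[2]+((x-q[0])*np.sin(t)+(z-q[1])*np.cos(t))/1000]
        a=proj("wrist",X,p); r+=[a[1]-v]
        r+=[.7*(a[0]-{229.:269.5,244.4:269.,260.8:281.5}[v])]
    return r
s=least_squares(f,[9,60,35]);print(s.x,s.fun)
t=np.radians(s.x[2]);gx,gz=s.x[:2]
print("heel-TCP",(-gx*np.cos(t)+gz*np.sin(t)),19-gx*np.sin(t)-gz*np.cos(t))
```

```text
[ 9.48678001 58.43054791 35.00075051] [ 0.48129027 -0.24122218 -0.48927923 -0.53867884  0.02189593  1.12857226]
heel-TCP 25.743968433945014 -34.30455902784735
```

```bash
python3 -m inch '0 0 0.035 0 30;0 0 0.035 0 30;0 0 0 0 30;-0.004 0.03 0 0 30;-0.006 0.05 0 -0.75 30'; python3 -m inch '-0.006 0.056 0 -0.75 30;-0.006 0.056 0 -0.75 30;-0.006 0.056 0 -0.75 30;-0.006 0.056 0 -0.75 30;-0.006 0.056 0 -0.75 30'; python3 -m inch '-0.006 0.05 0 -0.75 30;-0.003 0.04 0 -0.75 30;0 0 0 0 30;0 0 0 0 30;0 0 0 0 30'
python3 - <<'E'
from h import *
import cv2
im=imaging.grab_frame("wrist"); cv2.imwrite("pics/w4.png",im[:,:,::-1])
im=imaging.grab_frame("scene"); cv2.imwrite("pics/s4.png",cv2.resize(im[150:310,330:530,::-1],None,fx=4,fy=4,interpolation=cv2.INTER_CUBIC)[:600])
E
```

```text
clock: 5.35
eef_pos: [0.5486, -0.1803, 0.2074]
tool_rot: [0.008, 1.0, 0.001, -0.002]
force: [1.0, 1.1, -1.5]
width: 0.0599
clock: 5.98
eef_pos: [0.5181, 0.1009, 0.2076]
tool_rot: [0.039, 0.999, -0.0, -0.002]
force: [1.9, 1.3, -1.7]
width: 0.0595
clock: 6.6
eef_pos: [0.5107, 0.1881, 0.2096]
tool_rot: [0.053, 0.999, -0.0, -0.001]
force: [0.0, -0.7, -1.7]
width: 0.0597
```

View pics/w4.png

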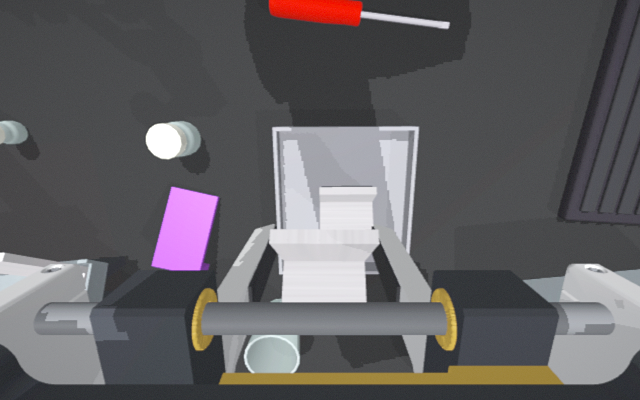

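View pics/s4.png

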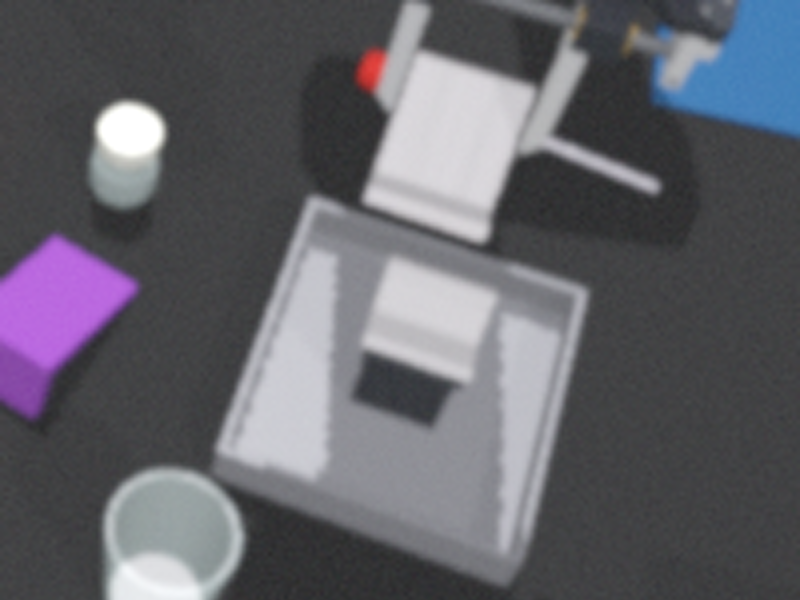

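Run:
```python
from h import *
from cell import env
import cv2
im=cv2.imread("pics/w4.png"); cv2.imwrite("pics/w4c.png",cv2.resize(im[110:290,250:440],None,fx=4,fy=4,interpolation=cv2.INTER_CUBIC)[:600])
print(env.get_obs()["eef_pos"])
for u,v,z in ((319,187,.0796),(377,187,.0796),(319.5,194,.0836),(377,194,.0836),(273,128,.03),(418,126.5,.03)): print(ray("wrist",u,v,z))
```

```text
[0.51098521 0.18819325 0.21014783]
[0.50718137 0.18339194 0.0796    ]
[0.51363803 0.24450261 0.0796    ]
[0.51383003 0.18325528 0.0836    ]
[0.52018673 0.24343102 0.0836    ]
[0.44267279 0.13561887 0.03      ]
[0.45877968 0.30405983 0.03      ]
```

View pics/w4c.png

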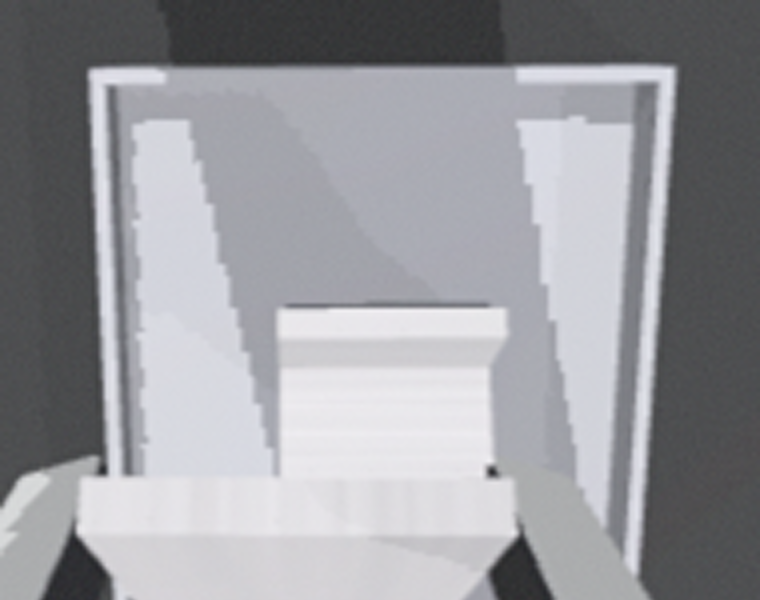

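```bash
python3 -m inch '0 0.0248 0 0 30;0 0 -0.03 0 30;0 0 -0.035 0 30;0 0 -0.02 0 30;0 0 0 0 30'
python3 - <<'E'
from h import *
from cell import env
import cv2
print(env.get_obs()["eef_pos"])
im=imaging.grab_frame("wrist"); cv2.imwrite("pics/w5.png",cv2.resize(im[110:310,230:430,::-1],None,fx=3,fy=3,interpolation=cv2.INTER_CUBIC))
im=imaging.grab_frame("scene"); cv2.imwrite("pics/s5.png",cv2.resize(im[150:300,350:530,::-1],None,fx=4,fy=4,interpolation=cv2.INTER_CUBIC)[:600])
E
```

```text
clock: 7.32
eef_pos: [0.5097, 0.2131, 0.1237]
tool_rot: [0.053, 0.999, -0.0, -0.002]
force: [1.0, -0.0, -2.9]
width: 0.0595
[0.50967778 0.21309688 0.12369033]
```

View pics/w5.png

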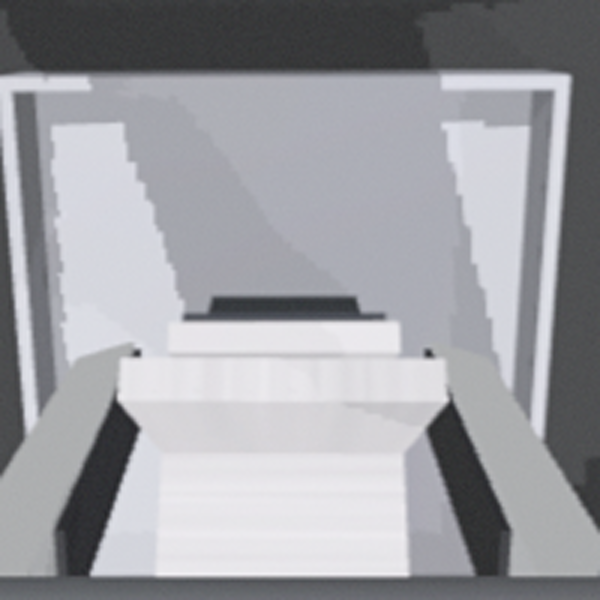

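View pics/s5.png

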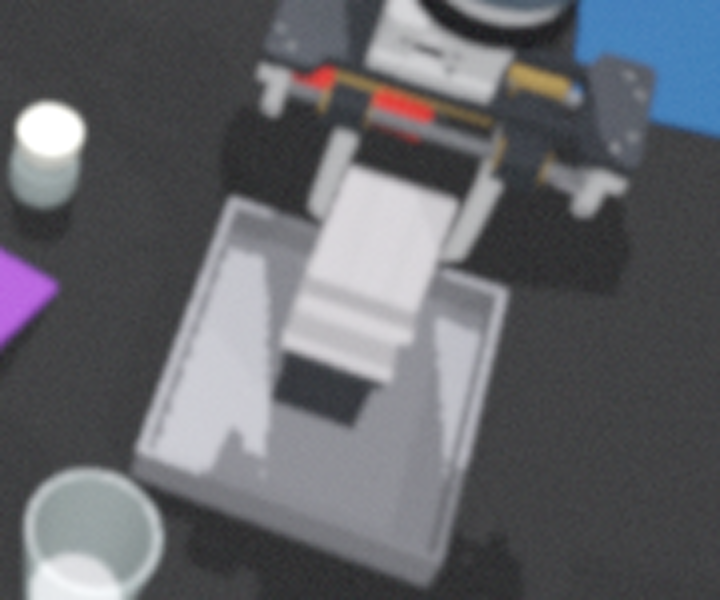

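Run:
```python
from h import *
for U,V,z in ((168,320,.0796),(401,320,.0796),(168,355,.0836),(401,355,.0836),(3,75,.03),(570,74,.03)): print(ray("wrist",(U+.5)/3-.5+230,(V+.5)/3-.5+110,z))
```

```text
[0.50948277 0.18347286 0.0796    ]
[0.51591401 0.24482257 0.0796    ]
[0.51779555 0.18281732 0.0836    ]
[0.52418063 0.2437331  0.0836    ]
[0.44357348 0.13645474 0.03      ]
[0.46104215 0.30580333 0.03      ]
```

```bash
python3 -m inch '0.004 0 0 0 30;0 0 -0.012 0 30;0 0 -0.008 0 30;0 0 0 0 30;0 0 0 0 30'; python3 -m inch '0 0 -0.003 0 30;0 0 -0.003 0 30;0 0 -0.002 0 30;0 0 0 0 30;0 0 0 0 30'
```

```text
clock: 8.05
eef_pos: [0.5148, 0.214, 0.1054]
tool_rot: [0.052, 0.999, -0.0, -0.0]
force: [0.1, -0.4, -1.1]
width: 0.0599
clock: 8.68
eef_pos: [0.5149, 0.214, 0.0975]
tool_rot: [0.052, 0.999, 0.0, 0.0]
force: [-0.2, -0.5, -2.0]
width: 0.0599
```

```bash
python3 -m inch '0 0 -0.002 0 30;0 0 0 0 30;0 0 -0.002 0 30;0 0 0 0 30;0 0 0 0 30'
python3 - <<'E'
from h import *
from cell import env
import cv2
print(env.get_obs()["eef_pos"],env.get_obs()["force"])
im=imaging.grab_frame("wrist"); cv2.imwrite("pics/w6.png",cv2.resize(im[110:310,230:430,::-1],None,fx=3,fy=3,interpolation=cv2.INTER_CUBIC))
E
```

```text
clock: 9.3
eef_pos: [0.5152, 0.2141, 0.0967]
tool_rot: [0.052, 0.999, -0.0, -0.0]
force: [-9.6, -2.7, 16.4]
width: 0.0598
[0.51523972 0.21409945 0.09667169] [-9.56266208 -2.71365783 16.42076194]
```

View pics/w6.png

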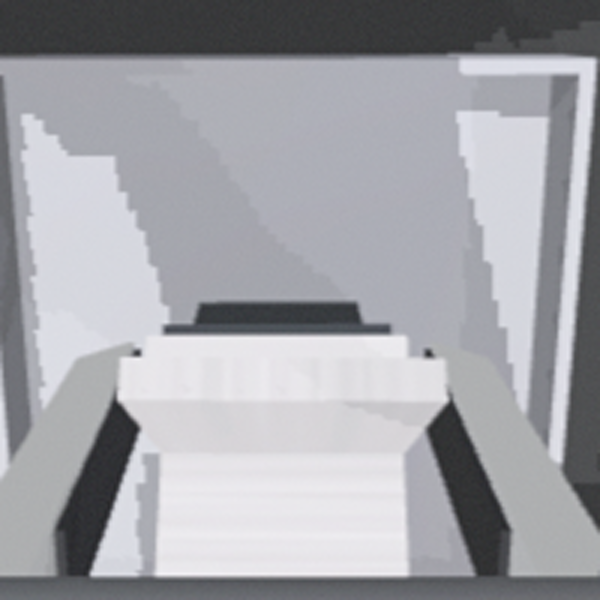

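```bash
python3 -m inch '0 -0.0013 0.001 0 30;-0.003 0 -0.0015 0 30;0 0 0 0 30;-0.003 0 -0.0015 0 30;0 0 0 0 30'; python3 -m inch '-0.002 0 -0.001 0 30;0 0 0 0 30;0 0 0 0 30;0 0 0 0 30;0 0 0 0 30'
```

```text
clock: 9.98
eef_pos: [0.5114, 0.2136, 0.0946]
tool_rot: [0.052, 0.999, 0.001, 0.003]
force: [-0.3, 1.0, 8.6]
width: 0.0596
clock: 10.6
eef_pos: [0.5095, 0.2134, 0.0935]
tool_rot: [0.052, 0.999, 0.001, 0.003]
force: [-0.7, 1.2, 9.4]
width: 0.0599
```

```bash
python3 -m inch '-0.002 0 -0.001 0 30;0 0 0 0 30;-0.002 0 -0.001 0 30;0 0 0 0 30;0 0 0 0 30'
python3 - <<'E'
from h import *
from cell import env
import cv2
print(env.get_obs()["eef_pos"],env.get_obs()["force"],env.get_obs()["moment"])
im=imaging.grab_frame("wrist"); cv2.imwrite("pics/w7.png",cv2.resize(im[110:310,230:430,::-1],None,fx=3,fy=3,interpolation=cv2.INTER_CUBIC))
im=imaging.grab_frame("scene"); cv2.imwrite("pics/s7.png",cv2.resize(im[180:300,380:530,::-1],None,fx=5,fy=5,interpolation=cv2.INTER_CUBIC)[:600])
E
```

```text
clock: 11.22
eef_pos: [0.5083, 0.2134, 0.0929]
tool_rot: [0.052, 0.999, 0.001, 0.007]
force: [5.3, -0.2, 9.3]
width: 0.0596
[0.50832937 0.21340115 0.09289024] [ 5.32048381 -0.15097627  9.32168085] [-0.03287373 -1.20736313  0.08271057]
```

View pics/w7.png

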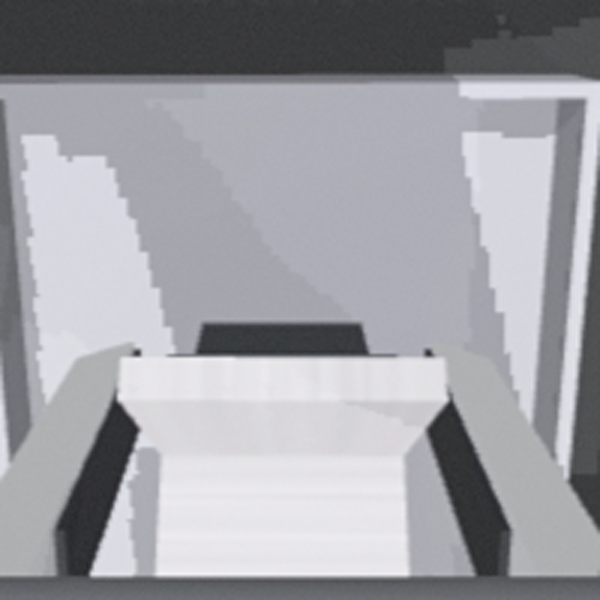

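View pics/s7.png

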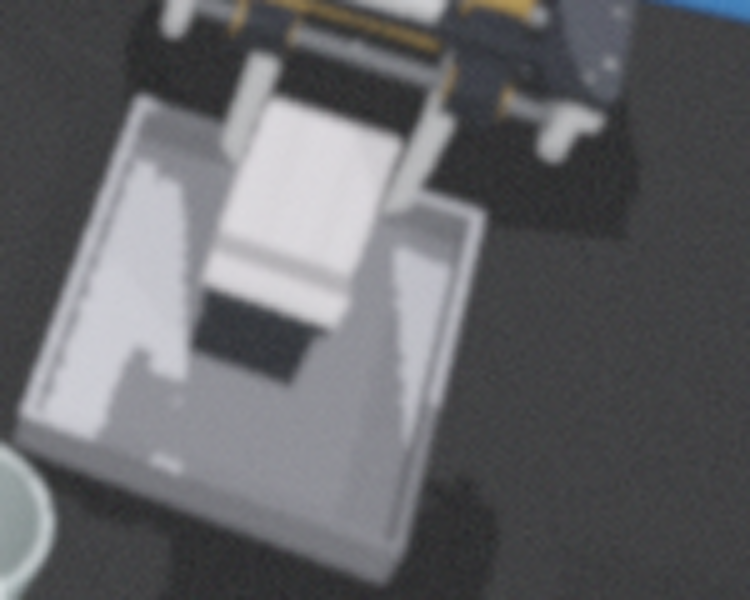

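```bash
python3 -m inch '0 0 0 0 80;0 0 0 0 80;0 0 0 0 80;0 0 0.02 0 80;0 0 0.03 0 80'; python3 -m inch '0 0 0.03 0 80;0 0 0.02 0 60;0 0 0 0 30;0 0 0 0 0;0 0 0 0 0'
python3 - <<'E'
from h import *
from cell import env
import cv2
print(env.get_obs()["eef_pos"],env.get_obs()["force"],env.get_obs()["moment"])
im=imaging.grab_frame("wrist"); cv2.imwrite("pics/w8.png",cv2.resize(im[110:310,230:430,::-1],None,fx=3,fy=3,interpolation=cv2.INTER_CUBIC))
im=imaging.grab_frame("scene"); cv2.imwrite("pics/s8.png",cv2.resize(im[180:300,380:530,::-1],None,fx=5,fy=5,interpolation=cv2.INTER_CUBIC)[:600])
E
```

```text
clock: 11.95
eef_pos: [0.5015, 0.2124, 0.1374]
tool_rot: [0.052, 0.999, -0.0, -0.002]
force: [0.2, -0.5, -0.6]
width: 0.0751
clock: 12.58
eef_pos: [0.502, 0.2125, 0.1869]
tool_rot: [0.052, 0.999, -0.0, -0.001]
force: [0.1, -0.5, -0.7]
width: 0.0389
[0.50200746 0.21249463 0.18689978] [ 0.05616342 -0.5496814  -0.68096566] [ 0.06642757 -0.037809   -0.01005896]
```

View pics/w8.png

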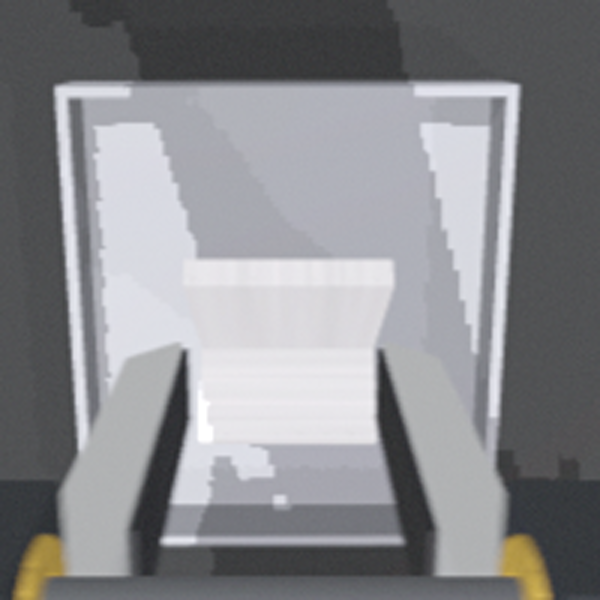

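View pics/s8.png

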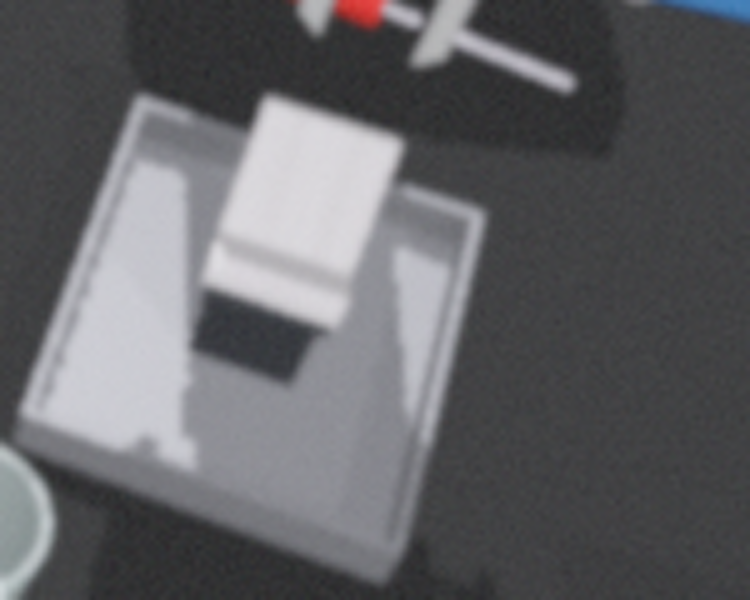

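```bash
cat >> h.py <<'E'
from scipy.optimize import least_squares
def fit(cam,pts,yaw,x0,p=None,H=None,lean0=32):
    """pts: list (x,z,side(-1/+1),u,v) ; returns heel x,y,z, lean deg"""
    p=p or imaging.camera_params(cam); c,s=np.cos(np.radians(yaw)),np.sin(np.radians(yaw))
    def X(q,x,z,sd):
        t=np.radians(q[3]); a=(x*np.cos(t)-z*np.sin(t))/1000; b=sd*.03
        return [q[0]+a*c-b*s,q[1]+a*s+b*c,q[2]+(x*np.sin(t)+z*np.cos(t))/1000]
    f=lambda q:np.concatenate([proj(cam,X(q,x,z,sd),p)-[u,v] for x,z,sd,u,v in pts])
    r=least_squares(f,[*x0,lean0]); return r.x,r.fun
E
python3 - <<'E'
from h import *
np.set_printoptions(precision=4,suppress=True)
k=lambda U,V:((U+.5)/3-.5+230,(V+.5)/3-.5+110)
L=[(0,72,183,260,393,259),(8,72,184,286,393,286),(8,8,204,350,379,349),(40,8,194,443,379,443)]
pts=[]
for x,z,a,b,c,d in L: 
    pts+=[(x,z,-1,*k(a,b)),(x,z,1,*k(c,d))]
q,r=fit("wrist",pts,-6,[.535,.21,.057]); print(q,r)
# base nominal home heel
B=np.array([.532,.2118,.045]);t=np.radians(30)
print("home",B+np.array([.0029*.9945,-.0003,.0109]))
E
```

```text
[ 0.5356  0.2109  0.0617 36.9136] [ 0.2027 -0.2189  0.502   0.1936 -0.5327 -0.0981  0.9296 -0.0162 -0.8513
  0.0131 -1.5379  0.4165  1.3634 -0.1632 -0.3632 -0.0848]
home [0.5349 0.2115 0.0559]
```

```bash
python3 -m inch '0.055 -0.0035 0 0 0;0 0 0 0 0;0 0 -0.04 0 0;0 0 -0.035 0 0;0 0 0 0 0'; python3 -m inch '0 0 -0.012 0 0;0 0 -0.006 0 0;0 0 0 0 0;0 0 -0.003 0 0;0 0 0 0 0'
```

```text
clock: 13.3
eef_pos: [0.5548, 0.2088, 0.1103]
tool_rot: [0.052, 0.999, -0.001, -0.003]
force: [0.8, 0.2, -0.7]
width: 0.0002
clock: 13.92
eef_pos: [0.5579, 0.2092, 0.0925]
tool_rot: [0.052, 0.999, 0.0, 0.0]
force: [0.1, 0.5, 0.3]
width: 0.0006
```

```bash
python3 -m inch '0 0 -0.003 0 0;0 0 0 0 0;0 0 -0.003 0 0;0 0 0 0 0;0 0 0 0 0'; python3 -m inch '0 0 -0.002 0 0;0 0 0 0 0;0 0 0 0 0;0 0 0 0 0;0 0 0 0 0'
```

```text
clock: 14.55
eef_pos: [0.5578, 0.2092, 0.0864]
tool_rot: [0.052, 0.999, -0.0, -0.0]
force: [-0.8, -0.2, -0.6]
width: 0.0001
clock: 15.18
eef_pos: [0.5579, 0.2092, 0.0845]
tool_rot: [0.052, 0.999, -0.0, 0.0]
force: [0.1, -0.1, 0.1]
width: 0.0003
```

```bash
python3 -m inch '0 0 -0.002 0 0;0 0 0 0 0;0 0 -0.001 0 0;0 0 0 0 0;0 0 0 0 0'; python3 -m inch '0 0 -0.001 0 0;0 0 0 0 0;0 0 -0.001 0 0;0 0 0 0 0;0 0 0 0 0'
```

```text
clock: 15.8
eef_pos: [0.5582, 0.2092, 0.0823]
tool_rot: [0.052, 0.999, 0.0, 0.0]
force: [-2.3, -0.1, 5.8]
width: 0.0005
clock: 16.42
eef_pos: [0.5594, 0.2092, 0.0816]
tool_rot: [0.052, 0.999, 0.0, 0.002]
force: [-2.2, -1.3, 9.2]
width: 0.0006
```

```bash
python3 -m inch '-0.004 0.0004 -0.0023 0 0;0 0 0 0 0;-0.004 0.0004 -0.0023 0 0;0 0 0 0 0;0 0 0 0 0'; python3 -m inch '-0.004 0.0004 -0.0023 0 0;0 0 0 0 0;-0.003 0.0003 -0.0017 0 0;0 0 0 0 0;0 0 0 0 0'
```

```text
clock: 17.05
eef_pos: [0.5582, 0.2095, 0.0814]
tool_rot: [0.052, 0.999, 0.001, 0.01]
force: [8.8, -3.3, 13.8]
width: 0.0
clock: 17.68
eef_pos: [0.5504, 0.2116, 0.0785]
tool_rot: [0.052, 0.999, 0.002, 0.008]
force: [1.6, -0.9, 23.9]
width: 0.0007
```

```bash
python3 -m inch '-0.002 0.0002 0 0 0;0 0 0 0 0;-0.003 0.0003 -0.0012 0 0;0 0 0 0 0;0 0 0 0 0'; python3 -m inch '-0.002 0 -0.001 0 0;0 0 0 0 0;-0.002 0 -0.001 0 0;0 0 0 0 0;0 0 0 0 0'
```

```text
clock: 18.3
eef_pos: [0.543, 0.2123, 0.0752]
tool_rot: [0.052, 0.999, 0.002, 0.006]
force: [0.2, 0.8, 17.6]
width: 0.0007
clock: 18.92
eef_pos: [0.5413, 0.2124, 0.0743]
tool_rot: [0.052, 0.999, 0.002, 0.009]
force: [4.0, 0.2, 17.9]
width: 0.0007
```

```bash
python3 -m inch '-0.002 0 -0.0005 0 0;0 0 0 0 0;-0.002 0 -0.0005 0 0;0 0 0 0 0;0 0 0 0 0'; python3 -m inch '-0.002 0 0 0 0;0 0 0 0 0;0 0 -0.001 0 0;0 0 0 0 0;0 0 0 0 0'
```

```text
clock: 19.55
eef_pos: [0.5407, 0.2124, 0.0744]
tool_rot: [0.052, 0.999, 0.003, 0.013]
force: [13.1, 1.6, 13.5]
width: 0.0005
clock: 20.18
eef_pos: [0.54, 0.2124, 0.0745]
tool_rot: [0.052, 0.999, 0.003, 0.014]
force: [14.4, 0.2, 16.8]
width: 0.0002
```

```bash
python3 -m inch '0.005 0 0.005 0 0;0 0 0.03 0 0;-0.01 0 0.04 0 0;-0.02 0 0.035 0 0;0 0 0 0 0'
python3 - <<'E'
from h import *
from cell import env
import cv2
print(env.get_obs()["eef_pos"],env.get_obs()["force"])
im=imaging.grab_frame("wrist"); cv2.imwrite("pics/w9.png",cv2.resize(im[110:310,230:430,::-1],None,fx=3,fy=3,interpolation=cv2.INTER_CUBIC))
im=imaging.grab_frame("scene"); cv2.imwrite("pics/s9.png",cv2.resize(im[180:300,380:530,::-1],None,fx=5,fy=5,interpolation=cv2.INTER_CUBIC)[:600])
E
```

```text
clock: 20.8
eef_pos: [0.504, 0.2117, 0.1785]
tool_rot: [0.052, 0.999, 0.001, 0.003]
force: [-0.0, -0.9, 0.3]
width: 0.0003
[0.50397389 0.21166946 0.1784739 ] [-0.03082631 -0.93233925  0.34406255]
```

View pics/w9.png

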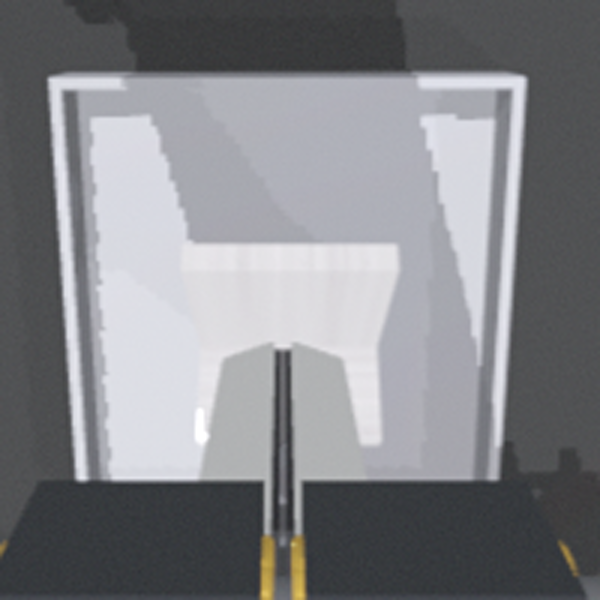

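View pics/s9.png

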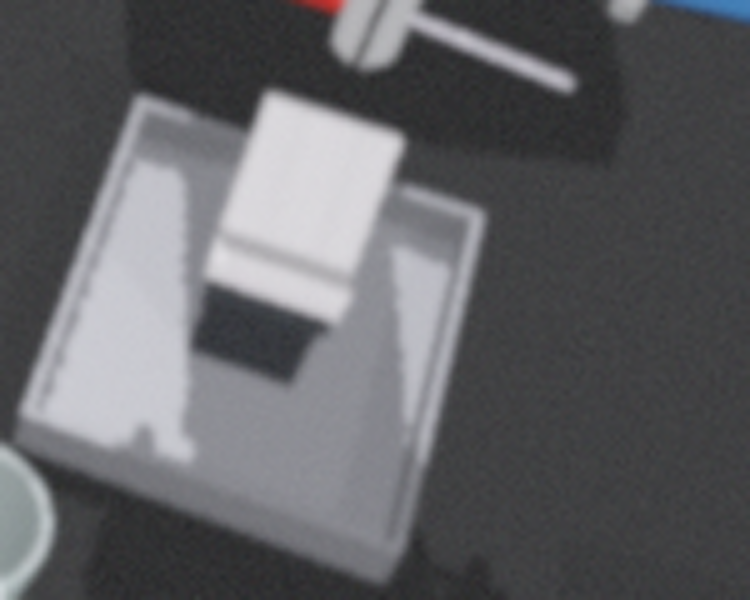

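Run:
```python
from h import *
np.set_printoptions(precision=4,suppress=True)
k=lambda U,V:((U+.5)/3-.5+230,(V+.5)/3-.5+110)
L=[(0,72,180,243,400,242),(8,72,182,271,399,271),(8,8,202,350,379,348),(40,8,194,445,382,444)]
pts=[]
for x,z,a,b,c,d in L: 
    pts+=[(x,z,-1,*k(a,b)),(x,z,1,*k(c,d))]
q,r=fit("wrist",pts,-6,[.535,.21,.057]); print(q,r)
for X,Y in ((48,75),(526,74)): print(ray("wrist",*k(X,Y),.03))
k=lambda U,V:((U+.5)/5-.5+380,(V+.5)/5-.5+180)
for n,L in (("s9",[(8,72,265,91,406,132),(8,8,222,238,355,282),(40,8,205,280,331,325)]),("s8",[(8,72,265,96,405,139),(8,8,220,239,355,282),(40,8,203,284,331,330)])):
    pts=[]
    for x,z,a,b,c,d in L: pts+=[(x,z,-1,*k(a,b)),(x,z,1,*k(c,d))]
    q,r=fit("scene",pts,-6,[.535,.21,.057]); print(n,q,r)
```

```text
[ 0.5331  0.2101  0.0584 40.272 ] [ 0.5225  0.1708 -0.2708  0.5832 -0.6241 -0.3747  0.5917 -0.2934 -0.7789
 -0.1954 -0.2662  0.5398  0.5456 -0.4134  0.1976 -0.0048]
[0.4375 0.1345 0.03  ]
[0.4547 0.3025 0.03  ]
s9 [ 0.5892  0.1999  0.1296 27.3149] [-1.0392  1.3091  0.8171  3.1496 -2.3327 -1.1884 -0.0484  0.1281 -1.0701
 -2.5201  3.5302 -0.9579]
s8 [ 0.5887  0.2002  0.1283 25.1319] [-1.2362  1.2404  0.8469  2.7058 -1.9677 -1.0046 -0.1253  0.5033 -0.8877
 -2.4342  3.2444 -1.0807]
```

Run:
```python
from h import *
np.set_printoptions(precision=4,suppress=True)
k=lambda U,V:((U+.5)/3-.5+230,(V+.5)/3-.5+110)
p=imaging.camera_params("wrist"); print(-p["R"].T@p["t"])
def go(cam,L,k,p=None):
    pts=[]
    for x,z,a,b,c,d in L: pts+=[(x,z,-1,*k(a,b)),(x,z,1,*k(c,d))]
    q,r=fit(cam,pts,-6,[.535,.21,.057],p); print(q,r)
go("wrist",[(0,72,180,243,400,242),(8,72,182,271,399,271),(8,8,202,350,379,348),(40,0,194,445,382,444)],k)
go("wrist",[(0,72,180,243,400,242),(8,72,182,271,399,271),(40,0,194,445,382,444)],k)
go("wrist",[(0,72,180,243,400,242),(8,72,182,271,399,271),(8,8,202,350,379,348)],k)
k=lambda U,V:((U+.5)/5-.5+380,(V+.5)/5-.5+180)
for n,L in (("s9",[(8,72,265,91,406,132),(8,8,222,238,355,282),(40,0,205,280,331,325)]),("s8",[(8,72,265,96,405,139),(8,8,220,239,355,282),(40,0,203,284,331,330)])):
    go("scene",L,k)
```

```text
[0.4271 0.2192 0.3549]
[ 0.5324  0.2102  0.0574 39.4462] [ 0.5856  0.1197 -0.2985  0.532  -0.545  -0.3795  0.5463 -0.2984 -0.6876
 -1.1013 -0.3323 -0.3663  1.3904  0.5372 -0.7356  0.9438]
[ 0.5309  0.2102  0.0585 38.5338] [ 0.1683  0.0352 -0.1812  0.4481 -0.955  -0.3368  0.6501 -0.255   1.1774
 -0.1335 -0.7905  0.2732]
[ 0.5332  0.2102  0.0576 40.1399] [ 0.752   0.1783 -0.2642  0.5904 -0.3876 -0.3851  0.5941 -0.304  -0.5983
 -0.4102 -0.2513  0.3248]
[ 0.5722  0.2037  0.1041 34.9251] [-0.2738  0.7494  0.2958  2.1475 -1.6236 -1.3202 -0.3022 -0.3467 -0.8634
 -1.2464  2.6698 -0.0439]
[ 0.5704  0.2043  0.1009 32.3752] [-0.4227  0.6613  0.3185  1.6647 -1.2307 -1.1164 -0.4143  0.0264 -0.6617
 -1.127   2.3299 -0.1596]
```

```bash
python3 - <<'E'
from cell import env
print(env.get_obs()["q"])
E
python3 -m inch '0.01 0.05 0 -10 0;0.01 0.04 0 -10 0;0.005 0.04 -0.03 -10 0;0 0 -0.03 -10 0;0 0 0 -10 0'
python3 - <<'E'
from h import *
from cell import env
import cv2
print(env.get_obs()["q"])
im=imaging.grab_frame("wrist"); cv2.imwrite("pics/w10.png",im[:,:,::-1])
im=imaging.grab_frame("top"); cv2.imwrite("pics/t10.png",cv2.resize(im[145:235,190:320,::-1],None,fx=6,fy=6,interpolation=cv2.INTER_CUBIC))
E
```

```text
[ 1.89590988e-01  3.04343267e-02  1.85342488e+00 -5.55567809e-05
  1.25820810e+00 -1.27705046e+00]
clock: 21.52
eef_pos: [0.5247, 0.3403, 0.1092]
tool_rot: [0.471, 0.882, -0.004, -0.003]
force: [-0.4, -0.8, 0.2]
width: 0.0004
[ 3.94285006e-01  2.94748833e-01  1.68310564e+00 -9.27588859e-05
  1.17403230e+00 -1.94570546e-01]
```

View pics/w10.png

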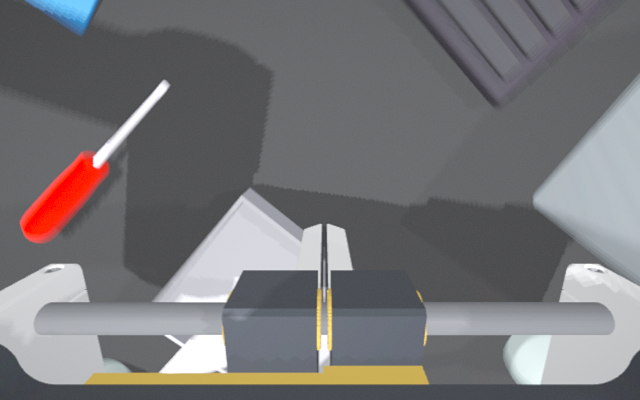

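View pics/t10.png

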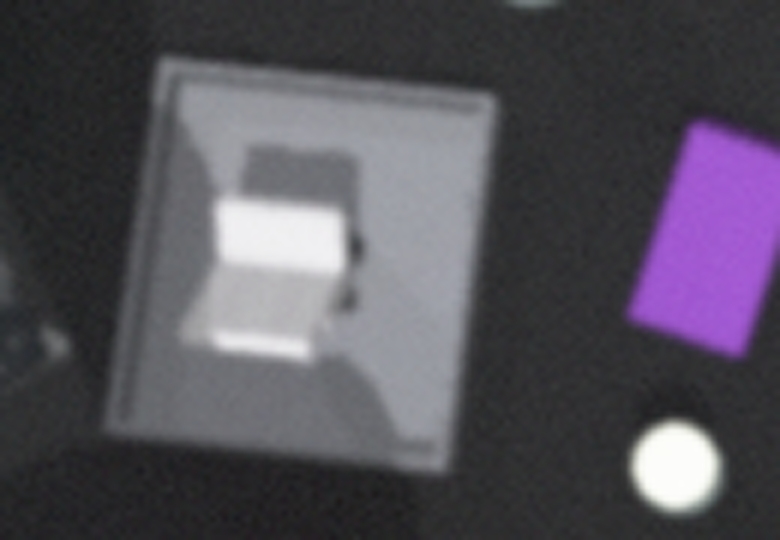

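Run:
```python
from h import *
np.set_printoptions(precision=4,suppress=True)
k=lambda U,V:((U+.5)/6-.5+190,(V+.5)/6-.5+145)
for lean in(30,35,40):
    t=np.radians(lean)
    for h in (.056,.0585):
      for x,z,a,b,c,d in ((0,72,181,348,312,361),(8,8,214,264,345,274),(40,8,213,200,345,213)):
        Z=h+(x*np.sin(t)+z*np.cos(t))/1000
        m=(ray("top",*k(a,b),Z)+ray("top",*k(c,d),Z))/2
        print(lean,h,(x,z),m[:2],"heel x",m[0]-(x*np.cos(t)-z*np.sin(t))/1000*.9945)
k0=lambda U,V:((U+.5)/6-.5+200,(V+.5)/6-.5+145)
```

```text
30 0.056 (0, 72) [0.4868 0.2122] heel x 0.5226328264067494
30 0.056 (8, 8) [0.5351 0.2104] heel x 0.5321740790426341
30 0.056 (40, 8) [0.5631 0.2082] heel x 0.5326425172794024
30 0.0585 (0, 72) [0.4865 0.2116] heel x 0.5223336753832725
30 0.0585 (8, 8) [0.5347 0.2098] heel x 0.5317908515179275
30 0.0585 (40, 8) [0.5627 0.2076] heel x 0.5321976306659305
35 0.056 (0, 72) [0.4872 0.2131] heel x 0.5283050333030752
35 0.056 (8, 8) [0.5351 0.2103] heel x 0.5330996308854434
35 0.056 (40, 8) [0.5627 0.2076] heel x 0.534635513558685
35 0.0585 (0, 72) [0.4869 0.2125] heel x 0.5280058822795984
35 0.0585 (8, 8) [0.5347 0.2097] heel x 0.5327164033607368
35 0.0585 (40, 8) [0.5622 0.207 ] heel x 0.534190626945213
40 0.056 (0, 72) [0.4877 0.214 ] heel x 0.5337183813240287
40 0.056 (8, 8) [0.535  0.2103] heel x 0.5340530507926896
40 0.056 (40, 8) [0.5622 0.2071] heel x 0.5368817259906403
40 0.0585 (0, 72) [0.4874 0.2134] heel x 0.5334192303005519
40 0.0585 (8, 8) [0.5347 0.2097] heel x 0.533669823267983
40 0.0585 (40, 8) [0.5618 0.2065] heel x 0.5364368393771684
```

Run:
```python
import cv2,numpy as np
a=cv2.imread("pics/top0.png")[145:235,190:320]; 
a=cv2.resize(a,None,fx=6,fy=6,interpolation=cv2.INTER_CUBIC); b=cv2.imread("pics/t10.png")
x=np.hstack([a[150:400,120:400],b[150:400,120:400]]); x=cv2.convertScaleAbs(x,alpha=1.0); cv2.imwrite("pics/cmp.png",cv2.resize(x,(784,350),interpolation=cv2.INTER_CUBIC))
```

```text
(no output)
```

View pics/cmp.png

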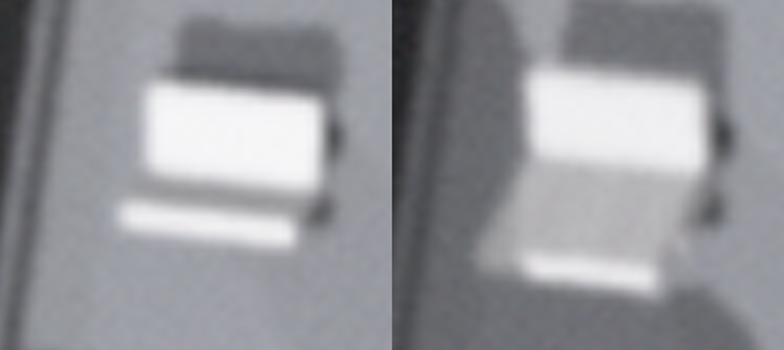

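```bash
python3 -m inch '0.0067 0 0.04 10 0;0.007 -0.033 0 10 0;0.0067 -0.033 0 10 0;0.0067 -0.033 0 10 0;0.0067 -0.033 0 10 0'; python3 -m inch '0 0 0 0 0;0 0 -0.02 0 0;0 0 -0.02 0 0;0 0 -0.012 0 0;0 0 0 0 0'
```

```text
clock: 22.25
eef_pos: [0.5618, 0.2078, 0.1549]
tool_rot: [0.048, 0.999, -0.0, -0.0]
force: [0.6, 0.1, 0.6]
width: 0.0005
clock: 22.88
eef_pos: [0.5603, 0.2094, 0.1016]
tool_rot: [0.052, 0.999, -0.0, -0.002]
force: [0.0, -0.2, 1.0]
width: 0.0005
```

```bash
python3 -m inch '0 0 -0.006 0 0;0 0 -0.006 0 0;0 0 0 0 0;0 0 -0.002 0 0;0 0 0 0 0'; python3 -m inch '0 0 -0.002 0 0;0 0 0 0 0;0 0 -0.002 0 0;0 0 0 0 0;0 0 0 0 0'
```

```text
clock: 23.5
eef_pos: [0.5617, 0.2091, 0.0897]
tool_rot: [0.052, 0.999, 0.0, 0.0]
force: [0.2, 0.9, -0.0]
width: 0.0005
clock: 24.12
eef_pos: [0.5617, 0.2092, 0.0856]
tool_rot: [0.052, 0.999, -0.0, -0.0]
force: [-0.2, -0.3, 0.1]
width: 0.0006
```

```bash
python3 -m inch '0 0 -0.002 0 0;0 0 0 0 0;0 0 -0.001 0 0;0 0 0 0 0;0 0 0 0 0'; python3 -m inch '0 0 -0.001 0 0;0 0 0 0 0;0 0 -0.001 0 0;0 0 0 0 0;0 0 0 0 0'
```

```text
clock: 24.75
eef_pos: [0.5617, 0.2092, 0.0828]
tool_rot: [0.052, 0.999, 0.0, 0.0]
force: [-0.4, 0.1, 2.3]
width: 0.0006
clock: 25.38
eef_pos: [0.5623, 0.2092, 0.0821]
tool_rot: [0.052, 0.999, -0.0, 0.001]
force: [-3.5, -0.8, 8.5]
width: 0.0005
```

Run:
```python
from h import *
import cv2
im=imaging.grab_frame("wrist"); cv2.imwrite("pics/w11.png",cv2.resize(im[110:310,230:430,::-1],None,fx=3,fy=3,interpolation=cv2.INTER_CUBIC))
im=imaging.grab_frame("scene"); cv2.imwrite("pics/s11.png",cv2.resize(im[180:300,380:530,::-1],None,fx=5,fy=5,interpolation=cv2.INTER_CUBIC)[:600])
```

```text
(no output)
```

View pics/w11.png

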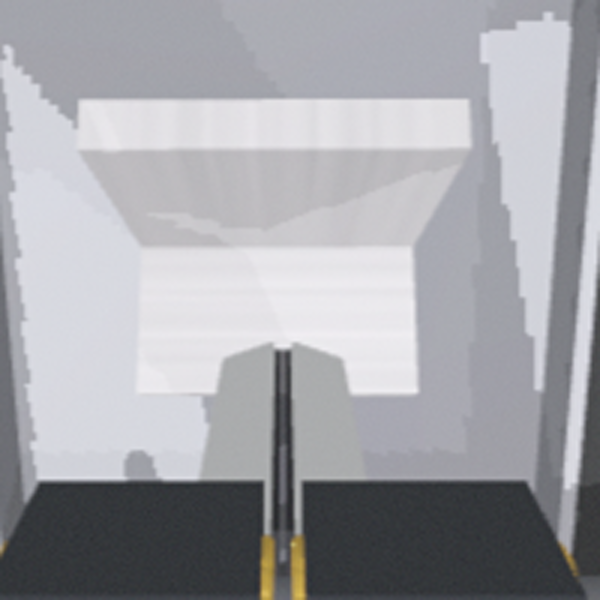

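View pics/s11.png

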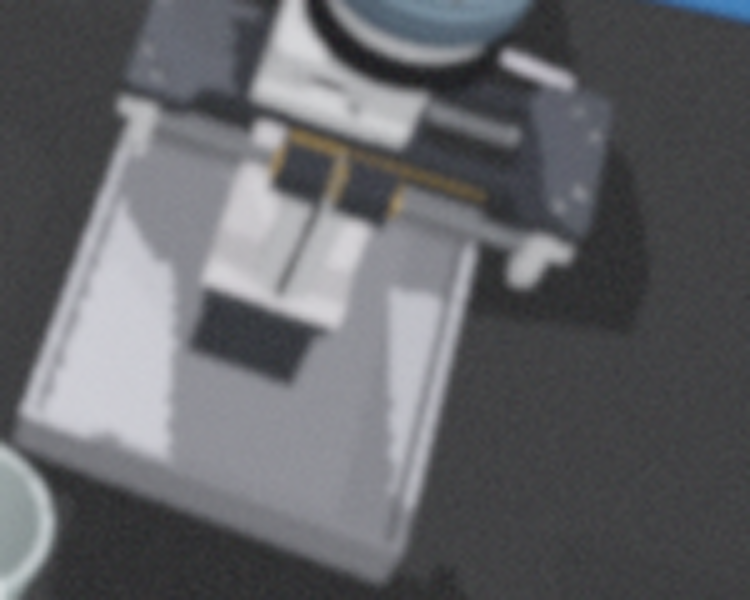

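Run:
```python
from h import *
from cell import env
np.set_printoptions(precision=4,suppress=True)
k=lambda U,V:((U+.5)/3-.5+230,(V+.5)/3-.5+110)
def go(cam,L,k,p=None):
    pts=[]
    for x,z,a,b,c,d in L: pts+=[(x,z,-1,*k(a,b)),(x,z,1,*k(c,d))]
    q,r=fit(cam,pts,-6,[.535,.21,.057],p); print(q,r)
o=[(0,72,77,98,470,98),(8,72,79,150,471,150),(8,8,141,246,413,246)]
go("wrist",o+[(40,8,136,394,418,394)],k)
go("wrist",o+[(40,0,136,394,418,394)],k)
go("wrist",o,k)
print(env.get_obs()["eef_pos"],env.get_obs()["tool_rot"])
```

```text
[ 0.5316  0.2112  0.058  27.6464] [ 0.6744  0.3652  0.0112  0.5053 -0.8745 -0.4754  0.4521 -0.3315  0.0051
  0.2504 -0.0602  0.3519 -0.091  -0.3824 -0.214  -0.2731]
[ 0.5312  0.2113  0.0583 27.3801] [ 0.4376  0.2606  0.205   0.4011 -1.0989 -0.4986  0.634  -0.3542 -0.0876
 -0.1343  0.0092 -0.0327  1.7627  0.1774 -1.9329  0.2826]
[ 0.5314  0.2112  0.0577 27.4541] [ 0.7112  0.368  -0.1138  0.508  -0.8229 -0.4734  0.3123 -0.3297  0.0304
 -0.096  -0.1461  0.0054]
[0.5623 0.2092 0.0821] [ 0.052   0.9986 -0.      0.0006]
```

```bash
python3 -m inch '0 0 0.01 0 0;0.016 -0.0015 0.005 0 0;0 0 0 0 0;0 0 0 0 0;0 0 0 0 0'
python3 - <<'E'
from h import *
from cell import env
import cv2
print(env.get_obs()["eef_pos"])
im=imaging.grab_frame("wrist"); cv2.imwrite("pics/w12.png",cv2.resize(im[110:310,230:430,::-1],None,fx=3,fy=3,interpolation=cv2.INTER_CUBIC))
im=imaging.grab_frame("top"); cv2.imwrite("pics/t12.png",cv2.resize(im[145:235,190:320,::-1],None,fx=6,fy=6,interpolation=cv2.INTER_CUBIC))
E
```

```text
clock: 26.1
eef_pos: [0.5769, 0.2077, 0.0951]
tool_rot: [0.052, 0.999, -0.0, -0.001]
force: [0.1, -0.1, 0.1]
width: 0.0005
[0.576902   0.20770206 0.09513339]
```

View pics/w12.png

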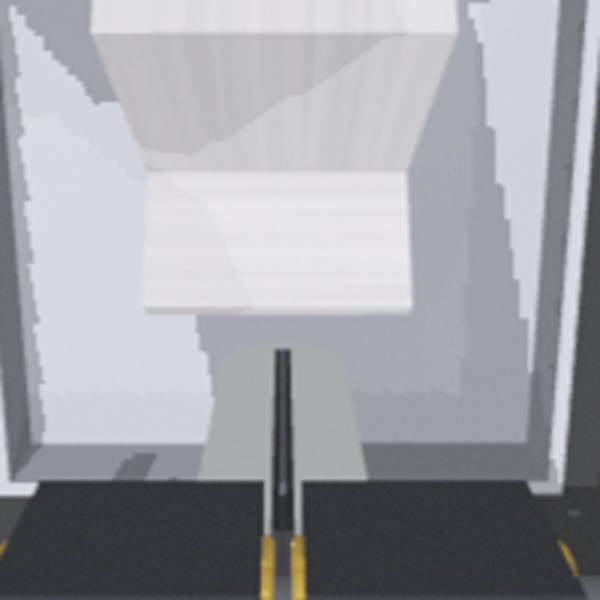

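Run:
```python
from h import *
np.set_printoptions(precision=4,suppress=True)
k=lambda U,V:((U+.5)/3-.5+230,(V+.5)/3-.5+110)
def go(cam,L,k,p=None):
    pts=[]
    for x,z,a,b,c,d in L: pts+=[(x,z,-1,*k(a,b)),(x,z,1,*k(c,d))]
    q,r=fit(cam,pts,-6,[.535,.21,.057],p); print(q,r)
o=[(8,72,91,33,458,33),(8,8,146,170,407,170),(40,8,143,307,413,307)]
go("wrist",o,k); go("wrist",o+[(40,0,145,314,411,314)],k)
```

```text
[ 0.5322  0.2112  0.0574 29.6852] [-0.1462 -0.0633  0.4139  0.0704  0.5035  0.1906 -0.0444  0.2908 -0.3777
 -0.2916 -0.4293 -0.1809]
[ 0.5321  0.2113  0.0579 29.6466] [-0.2925 -0.136   0.7412 -0.0019  0.4545  0.2052  0.1362  0.3057 -0.429
 -0.145  -0.2414 -0.034   0.6532 -0.1177 -1.184  -0.0105]
```

```bash
python3 -m inch '0.006 -0.0005 0 0 0;0 0 -0.01 0 0;0 0 -0.007 0 0;0 0 0 0 0;0 0 0 0 0'; python3 -m inch '-0.003 0.0003 0 0 0;0 0 0 0 0;-0.003 0.0003 0 0 0;0 0 0 0 0;0 0 0 0 0'
```

```text
clock: 26.82
eef_pos: [0.5836, 0.2072, 0.0786]
tool_rot: [0.052, 0.999, -0.0, -0.0]
force: [-0.6, -0.4, -0.6]
width: 0.0003
clock: 27.45
eef_pos: [0.5777, 0.2078, 0.0787]
tool_rot: [0.052, 0.999, 0.0, 0.0]
force: [-0.3, -0.2, 0.2]
width: 0.0004
```

```bash
python3 -m inch '-0.002 0.0002 0 0 0;0 0 0 0 0;-0.002 0.0002 0 0 0;0 0 0 0 0;0 0 0 0 0'
```

```text
clock: 28.08
eef_pos: [0.5746, 0.2081, 0.0792]
tool_rot: [0.052, 0.999, 0.0, 0.001]
force: [4.1, -0.9, 0.1]
width: 0.0004
```

```bash
python3 -m inch '-0.0017 0.0001 -0.001 0 0;0 0 0 0 0;-0.0017 0.0001 -0.001 0 0;0 0 0 0 0;0 0 0 0 0'; python3 -m inch '-0.0017 0 -0.001 0 0;0 0 0 0 0;0 0 0 0 0;0 0 0 0 0;0 0 0 0 0'
```

```text
clock: 28.7
eef_pos: [0.5742, 0.2082, 0.079]
tool_rot: [0.052, 0.999, 0.0, 0.005]
force: [10.3, -2.3, 1.7]
width: 0.0003
clock: 29.32
eef_pos: [0.5741, 0.2082, 0.0789]
tool_rot: [0.052, 0.999, 0.001, 0.007]
force: [12.5, -1.4, 2.7]
width: 0.0002
```

```bash
python3 -m inch '-0.003 0 -0.002 0 0;0 0 0 0 0;0.006 0 0.002 0 0;0.004 0 0.01 0 0;-0.018 0.002 0.012 0 0'; python3 -m inch '0 0 0 0 0;0 0 -0.012 0 0;0 0 -0.005 0 0;0 0 0 0 0;0 0 0 0 0'
```

```text
clock: 29.95
eef_pos: [0.5568, 0.2102, 0.0974]
tool_rot: [0.052, 0.999, -0.0, -0.002]
force: [-0.3, -0.1, 0.1]
width: 0.0004
clock: 30.58
eef_pos: [0.5586, 0.2103, 0.0815]
tool_rot: [0.052, 0.999, 0.0, 0.0]
force: [-1.9, 0.0, 8.4]
width: 0.0007
```

```bash
python3 -m inch '0 0 0.02 0 0;0.01 0 0.03 0 0;0 0 0 0 0;0 0 0 0 0;0 0 0 0 0'
python3 - <<'E'
from h import *
from cell import env
import cv2
print(env.get_obs()["eef_pos"])
im=imaging.grab_frame("wrist"); cv2.imwrite("pics/w13.png",cv2.resize(im[60:260,230:430,::-1],None,fx=3,fy=3,interpolation=cv2.INTER_CUBIC))
E
```

```text
clock: 31.2
eef_pos: [0.5663, 0.2102, 0.1289]
tool_rot: [0.052, 0.999, -0.0, -0.001]
force: [0.1, 0.3, -0.5]
width: 0.0004
[0.56625825 0.21021925 0.12891124]
```

View pics/w13.png

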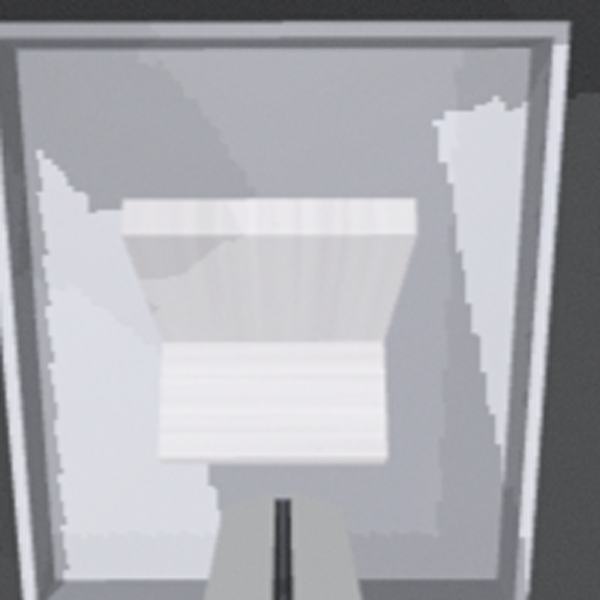

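Run:
```python
from h import *
np.set_printoptions(precision=4,suppress=True)
k=lambda U,V:((U+.5)/3-.5+230,(V+.5)/3-.5+60)
def go(cam,L,k,p=None):
    pts=[]
    for x,z,a,b,c,d in L: pts+=[(x,z,-1,*k(a,b)),(x,z,1,*k(c,d))]
    q,r=fit(cam,pts,-6,[.535,.21,.057],p); print(q,r)
go("wrist",[(0,72,121,198,417,198),(8,72,122,235,416,235),(8,8,161,343,386,343),(40,8,158,459,388,459)],k)
for U,V in ((570,22),(0,25),(527,590)):print(ray("wrist",*k(U,V),.03))
```

```text
[ 0.5328  0.2111  0.0582 30.5371] [ 0.5147  0.1806 -0.1094  0.2787 -0.4707 -0.2575  0.7353 -0.1543  0.2348
 -0.0358 -0.6602  0.0506 -0.3056 -0.0843 -0.1432  0.0155]
[0.4586 0.3044 0.03  ]
[0.4424 0.1414 0.03  ]
[0.6358 0.286  0.03  ]
```

```bash
python3 -m inch '0 0 0.04 0 50;0 0 0.035 0 100;0 -0.05 0 0 100;-0.002 -0.055 0 1 100;-0.002 -0.055 0 1 100'; python3 -m inch '-0.002 -0.055 0 1 100;-0.002 -0.055 0 1 100;-0.002 -0.05 0 1 100;-0.002 -0.035 0 1 100;0 0 0 0 100'
python3 -m inch '0 0 -0.045 0 100;0 0 -0.03 0 100;0 0 0 0 100;0 0 0 0 100;0 0 0 0 100'
python3 - <<'E'
from h import *
from cell import env
import cv2
print(env.get_obs()["eef_pos"])
im=imaging.grab_frame("wrist"); cv2.imwrite("pics/w14.png",cv2.resize(im[160:310,210:440,::-1],None,fx=3,fy=3,interpolation=cv2.INTER_CUBIC))
E
```

```text
clock: 31.88
eef_pos: [0.5628, 0.0491, 0.2049]
tool_rot: [0.034, 0.999, 0.0, -0.001]
force: [0.4, -0.2, -1.1]
width: 0.0467
clock: 32.5
eef_pos: [0.5549, -0.1463, 0.2048]
tool_rot: [0.002, 1.0, 0.0, -0.001]
force: [0.0, 0.7, -0.2]
width: 0.0934
clock: 33.12
eef_pos: [0.5567, -0.1447, 0.1325]
tool_rot: [-0.0, 1.0, -0.001, 0.001]
force: [0.8, -0.1, 0.3]
width: 0.094
[ 0.55670173 -0.1447396   0.13253822]
```

View pics/w14.png

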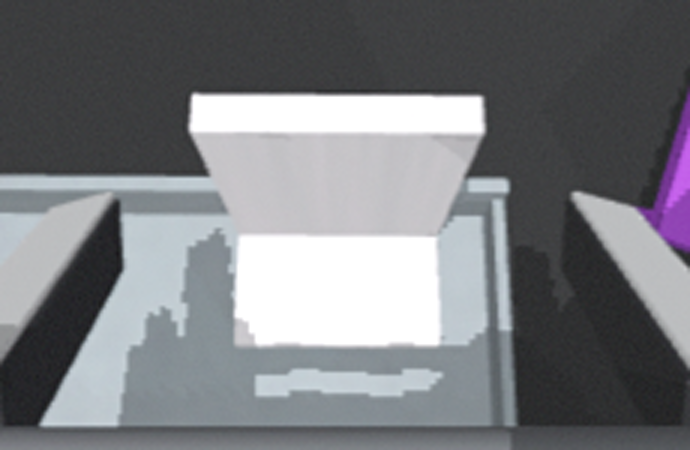

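```bash
python3 -m inch '-0.002 -0.001 -0.03 0 100;0 0 -0.02 0 100;0 0 -0.003 0 100;0 0 0 0 50;0 0 0 0 40'; python3 -m inch '0 0 0 0 40;0 0 0 0 40;0 0 0 0 30;0 0 0 0 30;0 0 0 0 30'; python3 -m inch '0 0 0.01 0 30;0 0 0.02 0 30;0 0 0.03 0 30;0 0 0 0 30;0 0 0 0 30'
python3 - <<'E'
from h import *
from cell import env
import cv2
print(env.get_obs()["eef_pos"],env.get_obs()["force"])
im=imaging.grab_frame("wrist"); cv2.imwrite("pics/w15.png",cv2.resize(im[160:310,210:440,::-1],None,fx=3,fy=3,interpolation=cv2.INTER_CUBIC))
E
```

```text
clock: 33.8
eef_pos: [0.5543, -0.146, 0.0787]
tool_rot: [-0.0, 1.0, -0.0, 0.001]
force: [-0.3, -0.1, 0.4]
width: 0.0775
clock: 34.42
eef_pos: [0.5538, -0.1458, 0.0781]
tool_rot: [-0.0, 1.0, -0.0, 0.0]
force: [-1.4, -0.0, 4.7]
width: 0.0596
clock: 35.05
eef_pos: [0.553, -0.1453, 0.137]
tool_rot: [-0.0, 1.0, 0.0, -0.0]
force: [-0.2, -0.1, -2.3]
width: 0.0599
[ 0.55303228 -0.14534003  0.1370241 ] [-0.18389993 -0.05185087 -2.26488133]
```

View pics/w15.png

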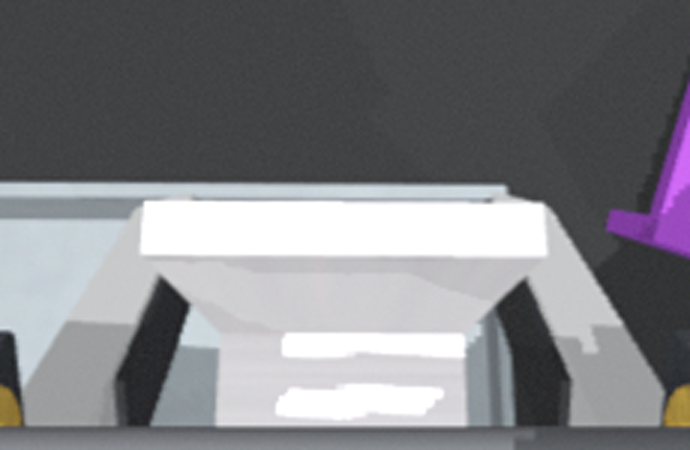

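Run:
```python
from h import *
from cell import env
np.set_printoptions(precision=4,suppress=True)
k=lambda U,V:((U+.5)/3-.5+210,(V+.5)/3-.5+160)
def go(cam,L,k,p=None):
    pts=[]
    for x,z,a,b,c,d in L: pts+=[(x,z,-1,*k(a,b)),(x,z,1,*k(c,d))]
    q,r=fit(cam,pts,0,[.58,-.145,.1],p); print(q,r); return q
q=go("wrist",[(0,104,140,200,547,200),(8,104,140,256,547,257),(8,8,218,333,466,333)],k)
print(q[:3]-env.get_obs()["eef_pos"])
```

```text
[ 0.5847 -0.145   0.1055 35.3386] [ 0.4988  0.4748 -0.6235  0.5622 -0.9331 -0.3783  0.8038 -0.628   0.7699
 -0.0302 -0.3463  0.0148]
[ 0.032   0.0002 -0.0309]
```

```bash
python3 -m inch '0 0 0.035 0 30;0 0 0.035 0 30;-0.005 0.03 0 -1 30;-0.006 0.05 0 -1 30;-0.006 0.055 0 -1 30'; python3 -m inch '-0.006 0.055 0 -1 30;-0.006 0.055 0 -1 30;-0.006 0.05 0 -1 30;-0.006 0.04 0 0 30;0 0.02 0 0 30'; python3 -m inch '0 0 0 0 30;0 0 -0.02 0 30;0 0 -0.015 0 30;0 0 0 0 30;0 0 0 0 30'
```

```text
clock: 35.72
eef_pos: [0.5355, -0.0095, 0.2061]
tool_rot: [0.027, 1.0, 0.0, -0.001]
force: [0.6, 0.5, -2.6]
width: 0.0597
clock: 36.35
eef_pos: [0.5113, 0.211, 0.2061]
tool_rot: [0.051, 0.999, -0.0, -0.001]
force: [0.8, -0.0, -2.3]
width: 0.0597
clock: 36.98
eef_pos: [0.5128, 0.2089, 0.1727]
tool_rot: [0.052, 0.999, -0.0, 0.0]
force: [0.4, 0.2, -1.3]
width: 0.0596
```

```bash
python3 -m inch '0 0.004 0 0 30;0 0 -0.02 0 30;0 0 -0.015 0 30;0 0 0 0 30;0 0 0 0 30'
python3 - <<'E'
from h import *
from cell import env
import cv2
print(env.get_obs()["eef_pos"],env.get_obs()["force"])
im=imaging.grab_frame("wrist"); cv2.imwrite("pics/w16.png",cv2.resize(im[110:310,230:430,::-1],None,fx=3,fy=3,interpolation=cv2.INTER_CUBIC))
E
```

```text
clock: 37.6
eef_pos: [0.513, 0.2135, 0.1382]
tool_rot: [0.052, 0.999, 0.0, 0.0]
force: [-0.0, 0.1, -0.8]
width: 0.0598
[0.51298711 0.21349568 0.13823497] [-0.02401473  0.10275393 -0.75738588]
```

View pics/w16.png

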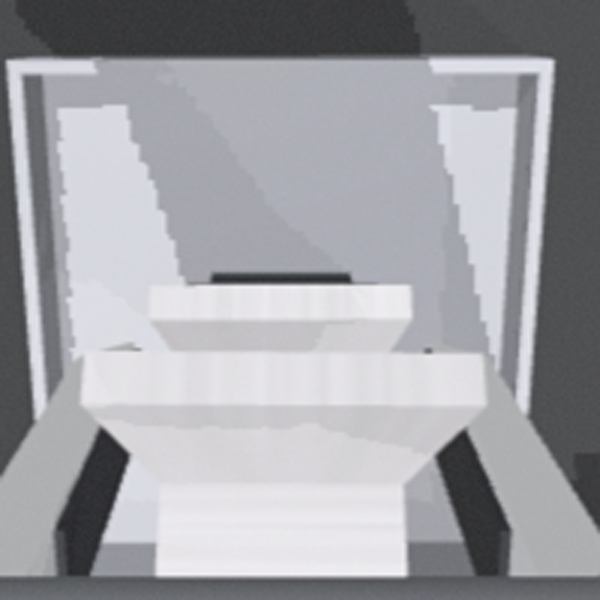

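```bash
python3 -m inch '0 -0.0007 -0.012 0 30;0 0 -0.012 0 30;0 0 0 0 30;0 0 -0.005 0 30;0 0 0 0 30'; python3 -m inch '0 0 -0.002 0 30;0 0 0 0 30;0 0 -0.002 0 30;0 0 0 0 30;0 0 0 0 30'
```

```text
clock: 38.28
eef_pos: [0.5129, 0.2125, 0.1088]
tool_rot: [0.052, 0.999, -0.0, 0.0]
force: [0.8, -1.2, -2.3]
width: 0.0601
clock: 38.9
eef_pos: [0.5133, 0.2126, 0.1062]
tool_rot: [0.052, 0.999, -0.0, 0.001]
force: [-2.9, -2.9, 9.7]
width: 0.0602
```

```bash
python3 -m inch '-0.002 0.0002 -0.0008 0 30;0 0 0 0 30;-0.002 0.0002 -0.001 0 30;0 0 0 0 30;0 0 0 0 30'; python3 -m inch '-0.001 0 -0.0005 0 30;0 0 0 0 30;-0.001 0 -0.0005 0 30;0 0 0 0 30;0 0 0 0 30'
```

```text
clock: 39.52
eef_pos: [0.5126, 0.2127, 0.1061]
tool_rot: [0.052, 0.999, 0.0, 0.005]
force: [3.7, -4.7, 9.3]
width: 0.0596
clock: 40.15
eef_pos: [0.512, 0.2128, 0.1059]
tool_rot: [0.052, 0.999, 0.0, 0.007]
force: [5.0, -4.0, 10.4]
width: 0.0596
```

Run:
```python
from h import *
from cell import env
import cv2
print(env.get_obs()["eef_pos"],env.get_obs()["force"])
im=imaging.grab_frame("wrist"); cv2.imwrite("pics/w17.png",cv2.resize(im[110:310,230:430,::-1],None,fx=3,fy=3,interpolation=cv2.INTER_CUBIC))
im=imaging.grab_frame("scene"); cv2.imwrite("pics/s17.png",cv2.resize(im[160:280,380:530,::-1],None,fx=5,fy=5,interpolation=cv2.INTER_CUBIC)[:600])
```

```text
[0.51196263 0.21279883 0.1059177 ] [ 4.97777436 -4.02782357 10.38352458]
```

View pics/w17.png

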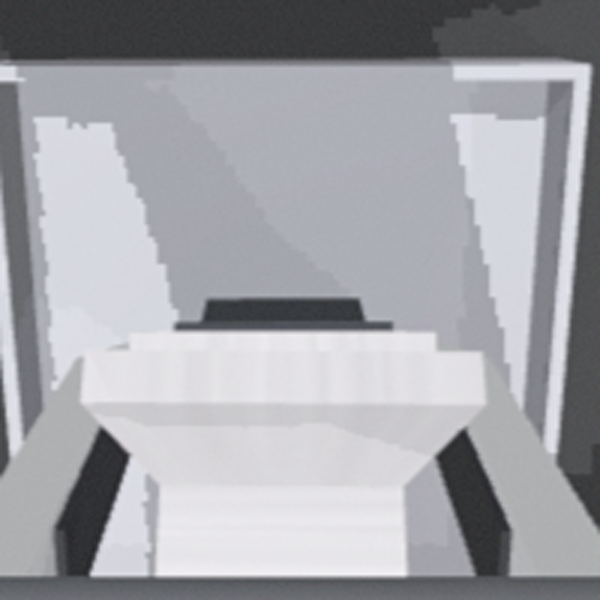

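View pics/s17.png

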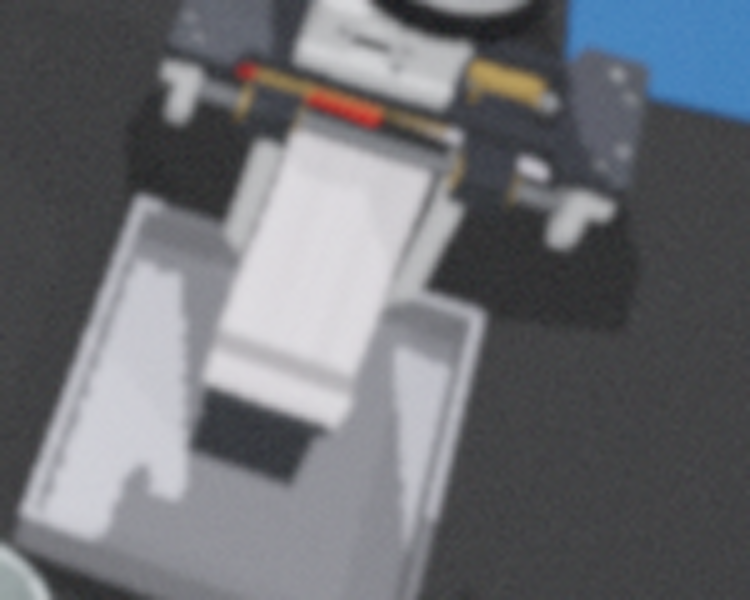

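```bash
python3 -m inch '0.003 0 0.001 0 30;0 0 0 0 30;0 0 0 0 80;0 0 0 0 80;0 0 0 0 80'; python3 -m inch '0 0 0.025 0 80;0 0 0.045 0 80;0.008 0 0.03 0 40;0.04 -0.004 0 0 0;0 0 0 0 0'
```

```text
clock: 40.88
eef_pos: [0.5089, 0.2131, 0.1021]
tool_rot: [0.052, 0.999, -0.0, -0.001]
force: [0.4, 1.3, -0.4]
width: 0.075
clock: 41.5
eef_pos: [0.5588, 0.2087, 0.2026]
tool_rot: [0.053, 0.999, 0.0, -0.0]
force: [0.1, 0.4, 0.2]
width: 0.0489
```

```bash
python3 -m inch '0 0 0 0 0;0 0 0 0 0;0 0 0 0 0;0 0 0 0 0;0 0 0 0 0'
python3 - <<'E'
from h import *
from cell import env
import cv2
print(env.get_obs()["eef_pos"],env.get_obs()["force"])
im=imaging.grab_frame("wrist"); cv2.imwrite("pics/w18.png",cv2.resize(im[90:290,230:430,::-1],None,fx=3,fy=3,interpolation=cv2.INTER_CUBIC))
E
```

```text
clock: 42.12
eef_pos: [0.5574, 0.2091, 0.2029]
tool_rot: [0.052, 0.999, 0.0, 0.0]
force: [0.2, 0.9, 1.0]
width: 0.0011
[0.55742032 0.20911059 0.20290972] [0.18337546 0.92113746 1.02217997]
```

View pics/w18.png

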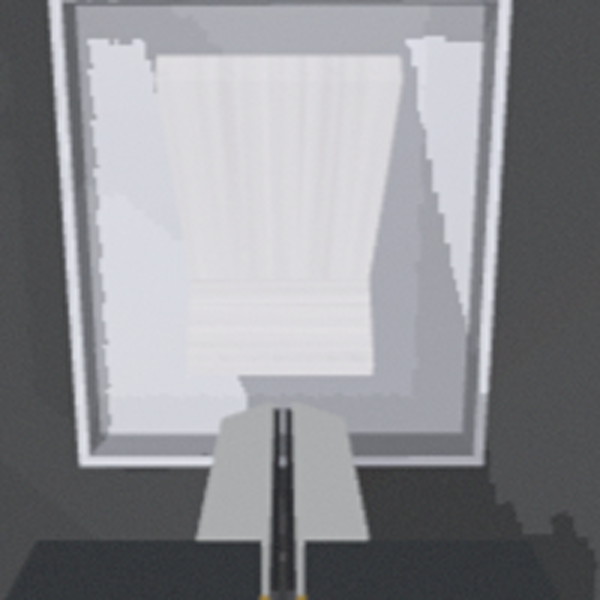

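```bash
python3 - <<'E'
from h import *
from cell import env
np.set_printoptions(precision=4,suppress=True)
k=lambda U,V:((U+.5)/3-.5+230,(V+.5)/3-.5+90)
def go(cam,L,k,p=None):
    pts=[]
    for x,z,a,b,c,d in L: pts+=[(x,z,-1,*k(a,b)),(x,z,1,*k(c,d))]
    q,r=fit(cam,pts,-6,[.535,.21,.067],p); print(q,r); return q
q=go("wrist",[(0,104,155,55,403,55),(8,8,197,280,371,279),(40,8,188,375,374,374)],k)
q=go("wrist",[(0,104,155,55,403,55),(8,104,155,83,403,83),(8,8,197,280,371,279),(40,8,188,375,374,374)],k)
E
python3 -m inch '0 0 -0.04 0 0;0 0 -0.035 0 0;0 0 -0.01 0 0;0 0 0 0 0;0 0 0 0 0'
```

```text
[ 0.5464  0.2099  0.0791 42.5091] [ 0.572   0.1725  0.7121  0.2528 -2.0499  0.8519  0.2239  1.2482 -0.6702
 -1.4768  0.7289 -1.0753]
[ 0.5467  0.2097  0.0779 42.5844] [ 0.6167  0.5541  0.2682  0.6339 -0.1141 -0.3923  0.9502 -0.3104 -2.0732
  0.9086 -0.0452  1.3047 -0.692  -1.5613  0.4434 -1.16  ]
clock: 42.8
eef_pos: [0.5588, 0.2093, 0.1197]
tool_rot: [0.052, 0.999, 0.0, 0.001]
force: [1.1, -0.0, -0.0]
width: 0.0005
```

```bash
python3 -m inch '0.009 -0.0008 0 0 0;0 0 -0.008 0 0;0 0 -0.004 0 0;0 0 -0.003 0 0;0 0 0 0 0'; python3 -m inch '0 0 -0.002 0 0;0 0 0 0 0;0 0 -0.002 0 0;0 0 0 0 0;0 0 0 0 0'
```

```text
clock: 43.42
eef_pos: [0.5662, 0.2083, 0.1025]
tool_rot: [0.052, 0.999, -0.0, -0.0]
force: [-0.3, 0.2, 0.2]
width: 0.0007
clock: 44.05
eef_pos: [0.5664, 0.2083, 0.0987]
tool_rot: [0.052, 0.999, -0.0, -0.0]
force: [-0.2, -0.2, 1.3]
width: 0.0005
```

```bash
python3 -m inch '0 0 -0.002 0 0;0 0 0 0 0;0 0 -0.001 0 0;0 0 0 0 0;0 0 0 0 0'
python3 - <<'E'
from h import *
from cell import env
import cv2
print(env.get_obs()["eef_pos"],env.get_obs()["force"])
im=imaging.grab_frame("wrist"); cv2.imwrite("pics/w19.png",cv2.resize(im[60:260,220:440,::-1],None,fx=3,fy=3,interpolation=cv2.INTER_CUBIC))
E
```

```text
clock: 44.68
eef_pos: [0.5667, 0.2083, 0.0961]
tool_rot: [0.052, 0.999, 0.0, 0.0]
force: [-1.0, -0.5, 3.8]
width: 0.0002
[0.56666778 0.208278   0.09608148] [-1.03404502 -0.53659996  3.75826502]
```

View pics/w19.png

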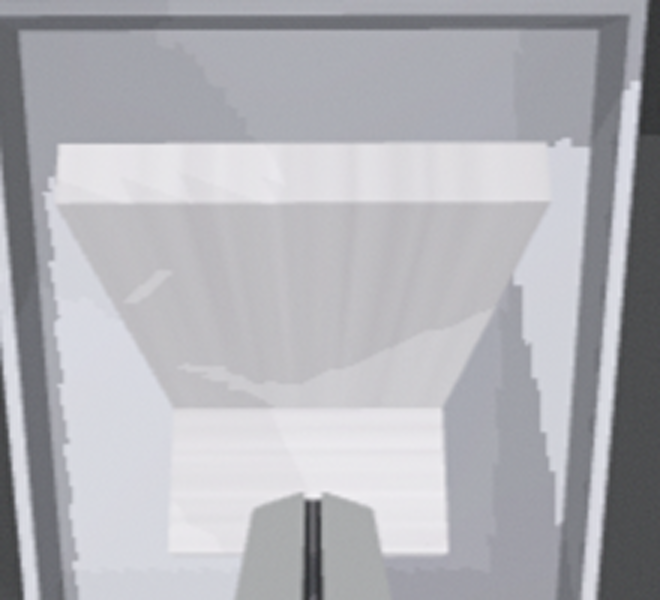

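Run:
```python
from h import *
np.set_printoptions(precision=4,suppress=True)
k=lambda U,V:((U+.5)/3-.5+220,(V+.5)/3-.5+60)
def go(cam,L,k,p=None):
    pts=[]
    for x,z,a,b,c,d in L: pts+=[(x,z,-1,*k(a,b)),(x,z,1,*k(c,d))]
    q,r=fit(cam,pts,-6,[.535,.21,.067],p); print(q,r); return q
q=go("wrist",[(0,104,57,143,549,143),(8,104,57,202,550,202),(8,8,173,408,443,408),(40,8,168,553,448,553)],k)
```

```text
[ 0.5395  0.2101  0.0702 29.9205] [ 0.8592 -0.079  -0.4031  0.071  -0.7544 -0.0657  0.7195  0.0906  0.1193
  0.0837 -0.3693  0.1748 -0.2363 -0.189  -0.2574 -0.0892]
```

```bash
python3 -m inch '0 0 0.014 0 0;0.022 -0.002 0 0 0;0 0 0 0 0;0 0 -0.012 0 0;0 0 -0.007 0 0'; python3 -m inch '-0.002 0.0002 0 0 0;-0.002 0.0002 0 0 0;-0.002 0.0002 0 0 0;0 0 0 0 0;0 0 0 0 0'
```

```text
clock: 45.35
eef_pos: [0.5871, 0.2062, 0.0893]
tool_rot: [0.052, 0.999, -0.0, -0.001]
force: [-0.5, 0.3, 0.4]
width: 0.0002
clock: 45.98
eef_pos: [0.5827, 0.2069, 0.0911]
tool_rot: [0.052, 0.999, 0.0, 0.0]
force: [0.0, -0.4, 0.1]
width: 0.0005
```

```bash
python3 -m inch '-0.002 0.0002 -0.001 0 0;0 0 0 0 0;-0.002 0.0002 -0.001 0 0;0 0 0 0 0;0 0 0 0 0'; python3 -m inch '-0.002 0.0002 -0.0012 0 0;0 0 0 0 0;-0.0015 0.0002 -0.001 0 0;0 0 0 0 0;0 0 0 0 0'
```

```text
clock: 46.6
eef_pos: [0.5784, 0.2073, 0.0888]
tool_rot: [0.052, 0.999, -0.0, -0.0]
force: [0.5, -0.2, -1.8]
width: 0.0003
clock: 47.22
eef_pos: [0.5776, 0.2075, 0.0884]
tool_rot: [0.052, 0.999, 0.0, 0.003]
force: [8.0, -0.5, 2.5]
width: 0.0003
```

```bash
python3 -m inch '-0.003 0.0003 -0.0017 0 0;0 0 0 0 0;-0.002 0.0002 -0.001 0 0;0 0 0 0 0;0 0 0 0 0'
```

```text
clock: 47.85
eef_pos: [0.5771, 0.2076, 0.0887]
tool_rot: [0.052, 0.999, 0.001, 0.008]
force: [12.7, -3.5, 5.0]
width: 0.0003
```

Back off, press the tip down again and look.

```bash
python3 -m inch '0.01 0 0.004 0 0;0.002 0 0.018 0 0;-0.013 0.001 0 0 0;-0.008 0.001 0 0 0;0 0 -0.01 0 0'; python3 -m inch '0 0 0 0 0;0 0 -0.004 0 0;0 0 0 0 0;0 0 -0.003 0 0;0 0 0 0 0'
```

```text
clock: 48.48
eef_pos: [0.5602, 0.2105, 0.0958]
tool_rot: [0.052, 0.999, 0.0, 0.0]
force: [0.9, 0.7, 3.4]
width: 0.0003
clock: 49.1
eef_pos: [0.5635, 0.21, 0.0918]
tool_rot: [0.052, 0.999, -0.0, 0.002]
force: [-1.8, -1.3, 12.9]
width: 0.0006
```

```bash
python3 -m inch '0 0 0.02 0 0;0.012 0 0.02 0 0;0 0 0 0 0;0 0 0 0 0;0 0 0 0 0'
python3 - <<'E'
from h import *
from cell import env
import cv2
print(env.get_obs()["eef_pos"],env.get_obs()["force"])
im=imaging.grab_frame("wrist"); cv2.imwrite("pics/w20.png",cv2.resize(im[40:240,220:440,::-1],None,fx=3,fy=3,interpolation=cv2.INTER_CUBIC))
E
```

```text
clock: 49.72
eef_pos: [0.572, 0.2101, 0.1277]
tool_rot: [0.052, 0.999, -0.0, -0.001]
force: [0.1, 1.0, -0.4]
width: 0.0004
[0.57196297 0.21005338 0.12769934] [ 0.13078519  0.97850231 -0.43552492]
```

View pics/w20.png

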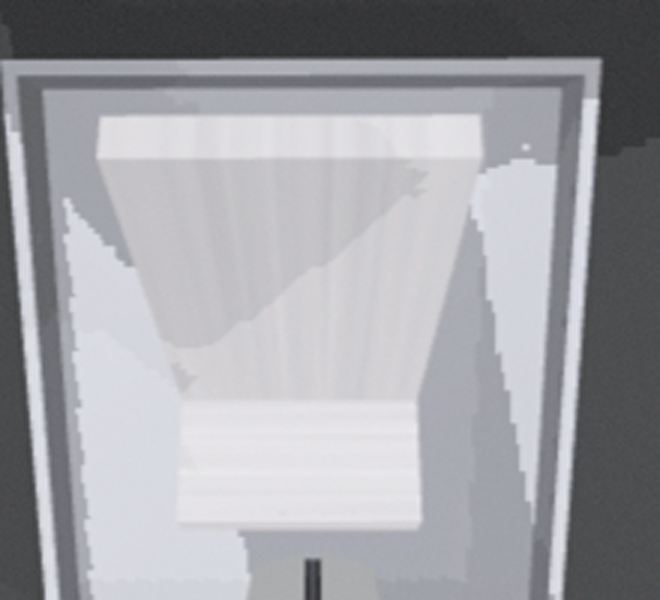

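Run:
```python
from h import *
np.set_printoptions(precision=4,suppress=True)
k=lambda U,V:((U+.5)/3-.5+220,(V+.5)/3-.5+40)
def go(cam,L,k,p=None):
    pts=[]
    for x,z,a,b,c,d in L: pts+=[(x,z,-1,*k(a,b)),(x,z,1,*k(c,d))]
    q,r=fit(cam,pts,-6,[.535,.21,.067],p); print(q,r); return q
q=go("wrist",[(0,104,98,115,482,114),(8,104,97,159,482,158),(8,8,182,401,416,401),(40,8,177,523,421,522)],k)
for x,y,U,V in ((-80,85,601,60),(-80,-85,3,62)):
    w=ray("wrist",*k(U,V),.03); a=np.radians(-6);R=np.array([[np.cos(a),-np.sin(a)],[np.sin(a),np.cos(a)]])
    print("origin",w[:2]-R@np.array([x,y])/1000)
```

```text
[ 0.5361  0.2104  0.0695 33.5032] [ 0.5994  0.0484 -0.3959  0.4964 -0.3868 -0.4421  0.6046  0.0131 -0.1717
 -0.0024  0.1124  0.089  -0.5883 -0.3442 -0.0146  0.0938]
origin [0.5294 0.2114]
origin [0.5301 0.2113]
```

```bash
python3 -m inch '-0.007 0 -0.02 0 0;0 0 -0.01 0 0;0 0 -0.005 0 0;0 0 -0.004 0 0;0 0 0 0 0'; python3 -m inch '-0.003 0.0003 -0.0018 0 0;0 0 0 0 0;-0.003 0.0003 -0.0018 0 0;-0.003 0.0003 -0.0018 0 0;0 0 0 0 0'
```

```text
clock: 50.4
eef_pos: [0.5676, 0.21, 0.0924]
tool_rot: [0.052, 0.999, -0.0, 0.001]
force: [-3.8, -1.5, 9.2]
width: 0.0004
clock: 51.02
eef_pos: [0.5657, 0.2105, 0.0924]
tool_rot: [0.052, 0.999, 0.0, 0.01]
force: [6.6, -5.3, 17.4]
width: 0.0008
```

```bash
python3 -m inch '-0.003 0.0003 -0.001 0 0;0 0 0 0 0;-0.003 0.0003 -0.001 0 0;0 0 0 0 0;0 0 0 0 0'
python3 - <<'E'
from h import *
from cell import env
import cv2
print(env.get_obs()["eef_pos"],env.get_obs()["force"])
im=imaging.grab_frame("wrist"); cv2.imwrite("pics/w21.png",cv2.resize(im[60:260,220:440,::-1],None,fx=3,fy=3,interpolation=cv2.INTER_CUBIC))
E
```

```text
clock: 51.65
eef_pos: [0.5625, 0.2117, 0.0922]
tool_rot: [0.052, 0.999, 0.001, 0.013]
force: [11.0, -3.7, 19.3]
width: 0.0006
[0.56249058 0.21169338 0.09221252] [10.96629865 -3.74215794 19.34724455]
```

View pics/w21.png

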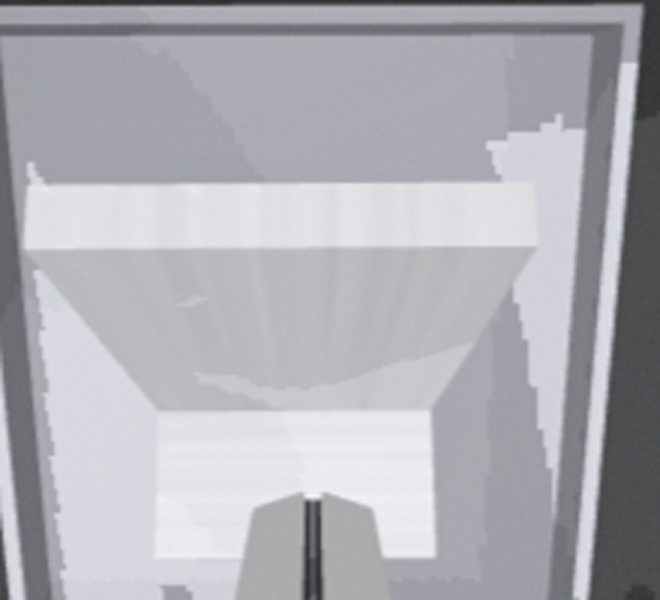

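```bash
python3 - <<'E'
from h import *
np.set_printoptions(precision=4,suppress=True)
k=lambda U,V:((U+.5)/3-.5+220,(V+.5)/3-.5+60)
def go(cam,L,k,p=None):
    pts=[]
    for x,z,a,b,c,d in L: pts+=[(x,z,-1,*k(a,b)),(x,z,1,*k(c,d))]
    q,r=fit(cam,pts,-6,[.535,.21,.067],p); print(q,r); return q
q=go("wrist",[(0,104,25,184,535,182),(8,104,24,249,538,247),(8,8,157,411,433,410),(40,8,154,558,437,557)],k)
E
python3 -m inch '0.002 -0.0035 0.02 0 0;0.008 0 0.02 0 0;0 0 0 0 0;0 0 0 0 0;0 0 0 0 0'
python3 - <<'E'
from h import *
from cell import env
import cv2
print(env.get_obs()["eef_pos"],env.get_obs()["force"])
im=imaging.grab_frame("wrist"); cv2.imwrite("pics/w22.png",cv2.resize(im[40:240,220:440,::-1],None,fx=3,fy=3,interpolation=cv2.INTER_CUBIC))
E
```

```text
[ 0.5347  0.2107  0.0686 27.8889] [ 0.5838 -0.2467  0.2818  0.5295 -0.4933 -0.5167  0.4217  0.2168  0.425
 -0.141  -0.833   0.1684 -0.2083 -0.1189 -0.8321  0.1345]
clock: 52.32
eef_pos: [0.5599, 0.2081, 0.1212]
tool_rot: [0.052, 0.999, -0.0, -0.001]
force: [0.1, 1.2, 0.8]
width: 0.0007
[0.55991744 0.20808564 0.12115826] [0.10854208 1.17545303 0.84611055]
```

View pics/w22.png

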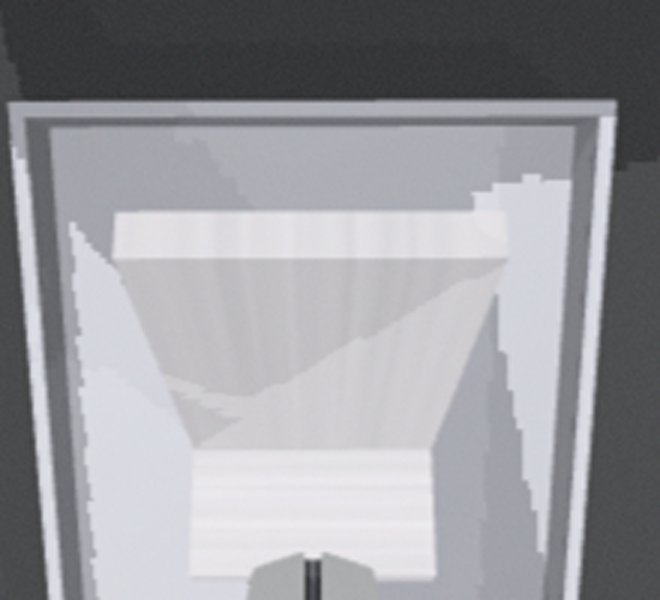

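Run:
```python
from h import *
np.set_printoptions(precision=4,suppress=True)
k=lambda U,V:((U+.5)/3-.5+220,(V+.5)/3-.5+40)
def go(cam,L,k,p=None):
    pts=[]
    for x,z,a,b,c,d in L: pts+=[(x,z,-1,*k(a,b)),(x,z,1,*k(c,d))]
    q,r=fit(cam,pts,-6,[.535,.21,.067],p); print(q,r); return q
q=go("wrist",[(0,104,114,212,508,211),(8,104,113,259,508,258),(8,8,195,449,431,449),(40,8,189,577,436,577)],k)
```

```text
[ 0.5355  0.2105  0.0686 31.1164] [ 0.5195 -0.1767 -0.2767  0.2942 -0.2511 -0.2782  0.7623  0.201  -0.5662
  0.3384 -0.1459  0.44   -0.2502 -0.463  -0.2749 -0.3472]
```

```bash
python3 -m inch '0.005 0 0.05 0 0;0 0 0.05 0 0;0 0.05 0 0 0;0 0.06 0 0 0;0 0.06 0 0 0'
python3 - <<'E'
from h import *
from cell import env
import cv2
print(env.get_obs()["eef_pos"],env.get_obs()["force"])
im=imaging.grab_frame("top"); cv2.imwrite("pics/t23.png",cv2.resize(im[145:245,190:320,::-1],None,fx=6,fy=6,interpolation=cv2.INTER_CUBIC)); cv2.imwrite("pics/top23.png",im[:,:,::-1])
im=imaging.grab_frame("scene"); cv2.imwrite("pics/s23.png",cv2.resize(im[160:280,380:530,::-1],None,fx=5,fy=5,interpolation=cv2.INTER_CUBIC)[:600])
E
```

```text
clock: 53.0
eef_pos: [0.5657, 0.3796, 0.2221]
tool_rot: [0.052, 0.999, -0.0, -0.0]
force: [-0.3, -0.1, 0.3]
width: 0.0005
[0.5656637  0.3796484  0.22207054] [-0.33915703 -0.06854211  0.31317945]
```

View pics/t23.png

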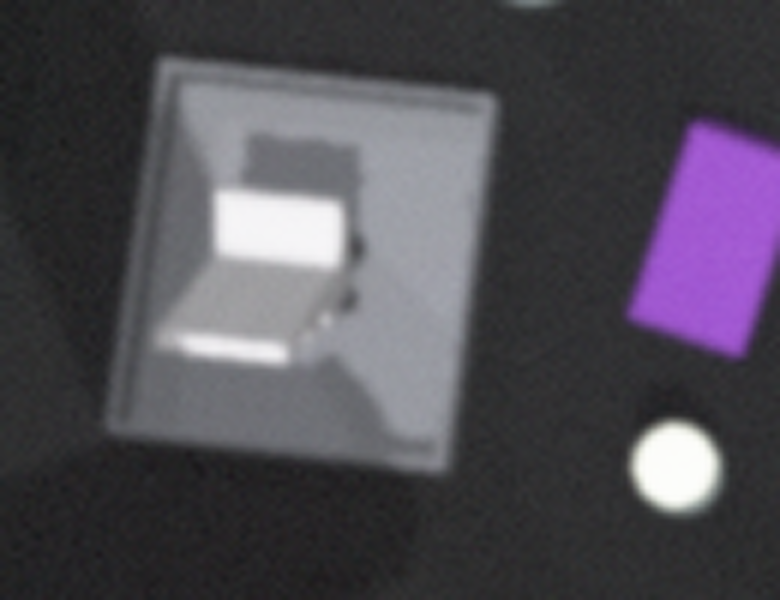

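View pics/s23.png

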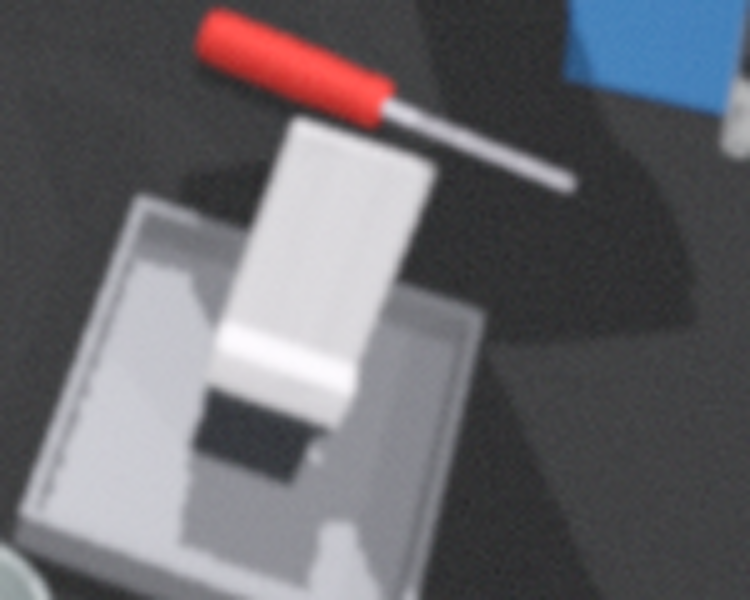

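Run:
```python
from h import *
np.set_printoptions(precision=4,suppress=True)
k=lambda U,V:((U+.5)/6-.5+190,(V+.5)/6-.5+145)
h=.067
for lean in(28,30,32,34,36):
    t=np.radians(lean); o=[]
    for x,z,a,b,c,d in ((0,104,154,349,289,365),(8,8,214,258,344,268),(40,8,214,188,345,199)):
        Z=h+(x*np.sin(t)+z*np.cos(t))/1000
        m=(ray("top",*k(a,b),Z)+ray("top",*k(c,d),Z))/2
        o.append(m[0]-(x*np.cos(t)-z*np.sin(t))/1000*.9945); y=m[1]
    print(lean,np.array(o),y)
```

```text
28 [0.5293 0.5331 0.5363] 0.20594711071210559
30 [0.5326 0.5334 0.537 ] 0.2056959457120821
32 [0.536  0.5338 0.5378] 0.20545237003959416
34 [0.5392 0.5342 0.5386] 0.20521668045407884
36 [0.5424 0.5345 0.5394] 0.20498916410699086
```

Run:
```python
from cell import finish_job,env
print(env.get_obs()["clock"]); print(finish_job())
```

```text
53.1
the job is handed in; nothing more can be done
None
```

I nested the shorter sample in the small angle, then the taller one in the shorter. I handed the job in at 53.1 s with the arm clear; no verdict is reported.

For each sample I gripped it by its ends, set it in the V, let go, and pushed it home with the closed fingers.

**Last checks**
- **Taller sample:** the wrist view put its lean at 31.1° (30° is home). Its heel was within about 1 mm of home in x and y; z read about 2 mm high, as it did on the other readings. The top view gave a lean of roughly 30–33°.
- **Shorter sample:** before the second nesting it read 30.5°, with its heel within about 1 mm of home in x and y.
- **Small angle and bystanders:** I judged the small angle only by eye in the scene picture, where it looked unmoved. I did not measure the bystanders; the ones in the last close-up views stood where they were.

**What disagreed or failed**
- **First push on the shorter sample:** it levered it back to about 39°. Pressing its tip down and pushing its end brought it to 30.5°.
- **Taller sample:** it fell back to about 42° when I let go. After the first press and end push it still read 33.5°, so I pressed and dragged it once more to reach 31.1°.
- **Not seen directly:** once the taller sample covered it, I could not see the shorter one's fit. I took it from the taller sample's pose.

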